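Set the weld tester's display and hold the sprung sample cover at its mark

ROBOT

A 7-joint arm with a two-finger parallel gripper is mounted at the origin on the work surface. World frame = base frame: x ahead of the robot, y to its left, z up, the work surface at z = 0. Lengths are in m, angles in rad, forces in N, time in s.
With the tool pointing down it reaches from about 0.425 to 0.925 m from the base axis. Payload 6.8 kg.
Tool frame: the origin (TCP) lies at the very end of the fingers, on their centre line; the grasp point (between the pads) lies 19 mm behind it; z points along the fingers, y is the direction in which the jaws open and shut (so a half turn about z gives the same grasp; the last joint's range is limited). The gripper opens to 88 mm and grips with 3 to 60 N. Pads are 20 mm wide; open, the fingers measure 115 mm over their backs; the gripper's body (75 mm by 178 mm) begins 61 mm behind the grasp point.
Start: joints at [-1.251, 0.477, 0.022, 1.555, -0.011, 1.109, -0.083], TCP at [0.28, 0.614, 0.195] pointing down, gripper open.
Joint ranges: [-2.96, 2.96], [-0.34, 2.1], [-1.41, 1.46], [0.24, 2.44], [-1.37, 4.51], [0.17, 1.92], [-2.96, 2.96]. Speed limits (rad/s): [2.39, 2.39, 3.14, 3.14, 3.14, 3.14, 3.14].

INTERFACE

Orientations are given as a unit quaternion [x, y, z, w].
In Python, from workcell import env, get_image, camera_model gives the robot as it stands.
- The arm moves only by the shell command python3 -m creep 'ROWS' [FORCE]. ROWS is JSON, a list of rows, each an object with "offset": the shift along the tool's x, y, z in mm, a list of three; "delta_rot": the turn, a rotation vector about the tool's x, y, z in units of 6 degrees (1.0 is 6 degrees), a list of three; "gripper": the opening in per cent of the stroke, from 0 (shut) to 100 (fully open). In form: [{"offset": [x, y, z], "delta_rot": [ax, ay, az], "gripper": gripper}, ...]. A call has 1 to 12 rows; each row shifts and turns the commanded pose from where the row before left it, along the tool's axes as they then stand; what a row does not reach is not made up. A row lasts 1/8 s, in which the tool goes at most 62.5 mm and 10.7 degrees, less where a joint would pass 70% of its speed; a pose out of reach is approached as far as the arm can. A call is refused whole if a number of a shift passes 62.5 or a number of a turn 1, either way. A call with a gripper value outside its range is refused whole. The fingers move at their own pace and stop on an object; FORCE is the grip in N (left out, the last holds). Time passes only in rows, so rows that do not move let the fingers close. It gives the time, the measured TCP pose, the force and the opening at its end, in the units of the state.
- env.state(): the state, without advancing time (a new reading comes with each control period).
- get_image(name): name is "scene" or "top"; returns the picture (384x512x3 uint8, red, green, blue); there is no depth.
- camera_model(name): a dict with "fx", "fy", "cx", "cy" (pixels), "world_from_camera" (4x4, takes a point from camera to world coordinates). Camera axes: x right, y up, looking along -z (the intrinsics and any distortion apply to the point x, -y, -z); pixel columns grow to the right and rows downward; lengths in m; the calibration is good to about 2 mm. A picture is of the moment at which its call begins. camera_model takes no time and is no camera call.
- env.close_job(): hands the job in, once; it reports no verdict.
The state is a dict: "t": time; "joint_positions": joint angles; "joint_vel": joint speeds; "joint_torque": joint torques, N m; "position": TCP position; "eef_rot": TCP orientation; "contact_force": force on the tool from outside, world axes, zero at the start; "wrist_torque": the same for the moment, N m; "opening": finger opening in m.
Only numpy, scipy, OpenCV 4.12 (cv2) and the standard library are available. Lean on these libraries where they do the work, as an engineer would, in place of code of your own. Each camera call takes 0.05 s, during which the arm holds its last target.

TASK

Make the weld tester ready for a reference reading. First raise its stiff display lid until it lines up with the index arm at its side, and let go so that it stays there; then lift the sprung cover of the sample box by its handle until the cover lines up with its own index arm, and finish still holding it there with the gripper, because it shuts if released. Leave both index arms and the things lying around as they are.

Things in the scene. Friction and masses are not known exactly. Their poses are not given: they have to be found in the camera images.
- tester: Weld tester, the broader, lower unit: grey plastic case 200 mm deep (across the hinge) x 240 mm wide x 60 mm high, fixed to the table. Its display lid, 200 x 240 x 20 mm, 0.45 kg, has a screen on its inner face and a bar handle on top. Origin under the case's centre, x towards the hinge, z up.
- display (a joint): Hinge of the tester's display lid, rad: 0 = shut (level), growing to 1.5 as the front edge, nearer the robot, swings up. Stiff: about 1 N m of friction plus the lid's weight, some 8 to 11 N at the handle to raise it; it stays where it is left. Starts between 0 and 0.15.
- display_bar (a point): Middle of the steel bar handle on the display lid: bar 12 mm thick, 110 mm long between two end legs, parallel to the hinge, its axis 48 mm above the lid's upper face. The point lies 165 mm from the hinge line across the lid, 68 mm above the underside. Axes turn with the lid: x towards the hinge, y along the bar, z out of the upper face.
- display_hinge (a point): Middle of the hinge line of the display lid, on the box's rim on the side farther from the robot, 60 mm above the table. Axes turn with the lid: x from the front edge towards the hinge (level when shut), y along the hinge line, z out of the upper face. Raising the lid turns it about +y.
- display_index (a joint): Angle of the display's index arm in rad, on the same scale as joint display: the display lines up with its index when the two values are equal. Set differently each time (0.6 to 0.95); it must not be moved.
- display_index_tip (a point): Free end of the display's index arm: plain flat aluminium strip, 145 x 12 x 9 mm, pivoted on the lid's hinge line, 138 mm to the +y side of the lid's middle (just outside its edge), beside a thin dark arc with ticks. x runs along the arm towards the pivot, y along the hinge line. It stays as set unless knocked.
- samplebox: Sample box, the narrower, taller unit: grey sheet-steel box 200 mm deep (across the hinge) x 170 mm wide x 90 mm high, fixed to the table. Its cover is a bare metal plate 200 x 170 x 6 mm, 0.3 kg, with a bar handle on top. Origin under the box's centre, x towards the hinge, z up.
- cover (a joint): Hinge of the sample box's cover, rad: 0 = shut (level), growing to 1.5 as the front edge, nearer the robot, swings up. A spring pulls it shut (0.4 N m at 0, rising by 0.8 N m per rad, plus its weight: some 4 to 5 N at the handle when shut, about 8 N when half open). Starts shut.
- cover_bar (a point): Middle of the steel bar handle on the cover: bar 12 mm thick, 110 mm long between two end legs, parallel to the hinge, its axis 48 mm above the lid's upper face. The point lies 165 mm from the hinge line across the lid, 54 mm above the underside. Axes turn with the lid: x towards the hinge, y along the bar, z out of the upper face.
- cover_hinge (a point): Middle of the hinge line of the cover, on the box's rim on the side farther from the robot, 90 mm above the table. Axes turn with the lid: x from the front edge towards the hinge (level when shut), y along the hinge line, z out of the upper face. Raising the lid turns it about +y.
- cover_index (a joint): Angle of the cover's index arm in rad, on the same scale as joint cover: the cover lines up with its index when the two values are equal. Set differently each time (0.6 to 0.95); it must not be moved.
- cover_index_tip (a point): Free end of the cover's index arm: plain flat aluminium strip, 145 x 12 x 9 mm, pivoted on the lid's hinge line, 103 mm to the +y side of the lid's middle (just outside its edge), beside a thin dark arc with ticks. x runs along the arm towards the pivot, y along the hinge line. It stays as set unless knocked.
- spray: Bystander: upright spray can, 60 mm across, 160 mm tall, beyond the units. Origin under its centre.
- wirebrush: Bystander: brush lying on the table between the units and the robot, handle towards the robot, about 40 mm high at most.
- stop: Bystander: steel angle stop, 150 x 50 mm, 82 mm high, on the left of the work.
- clamp: Bystander: toggle clamp, about 160 x 45 mm, 70 mm high, on the right of the work.

How it is judged:
By the outcome, as a careful person would: the job done as asked, in the order asked, and still so for the second after the job is handed in, while the arm keeps its last pose, push and grip.
It also fails if it takes over 61 s, if anything falls off the work surface, if the arm or the gripper's body presses on something with over 40 N, if the wrist force passes 120 N, or if a joint passes its speed limit or range.

## Working session

There is one attempt and no reset: what is moved stays moved. The work goes in short steps, Python scripts to look and compute and a shell command to move; the robot and the scene stay as the last step left them, time stands still between calls to the robot, and variables do not carry over. Pictures are saved under pics/ and viewed, and the job is handed in when it is done.

```bash
ls; mkdir -p pics; python3 - <<'E'
from workcell import env,get_image,camera_model
import cv2,numpy as np
np.set_printoptions(precision=4,suppress=True)
for n in("scene","top"):
    im=get_image(n); cv2.imwrite(f"pics/{n}0.png",im[:,:,::-1])
    c=camera_model(n); print(n,{k:(v if k!="world_from_camera" else 0) for k,v in c.items()}); print(np.array(c["world_from_camera"]))
print(env.state())
E
```

```text
pics
scene {'fx': 426.5937336168844, 'fy': 426.5937336168844, 'cx': 257.3563138340518, 'cy': 184.38277169357116, 'world_from_camera': 0}
[[-0.1256 -0.81    0.5728  1.4135]
 [ 0.992  -0.0972  0.0801  0.1396]
 [-0.0092  0.5783  0.8158  1.316 ]
 [ 0.      0.      0.      1.    ]]
top {'fx': 454.0490856151277, 'fy': 454.0490856151277, 'cx': 255.30815257595847, 'cy': 186.47751939888263, 'world_from_camera': 0}
[[ 0.0168  0.9772 -0.2118  0.1725]
 [-0.9999  0.0169 -0.0015 -0.0044]
 [ 0.0021  0.2118  0.9773  1.9009]
 [ 0.      0.      0.      1.    ]]
{'t': 0.1, 'joint_positions': array([-1.2512,  0.4777,  0.0223,  1.5563, -0.0115,  1.1093, -0.0831]), 'joint_vel': array([-0.0004, -0.0035,  0.0003, -0.0028,  0.0007, -0.0011,  0.0003]), 'joint_torque': array([  0.0042, -58.4092,   1.54  , -27.3313,  -0.0542,   0.0131,
         0.    ]), 'position': array([0.2798, 0.6137, 0.194 ]), 'eef_rot': array([ 0.2122,  0.9772, -0.0008, -0.0001]), 'contact_force': array([ 0.3184,  0.0011, -0.4255]), 'wrist_torque': array([ 0.0138,  0.0144, -0.0684]), 'opening': 0.08751384747564944}
```

View pics/scene0.png

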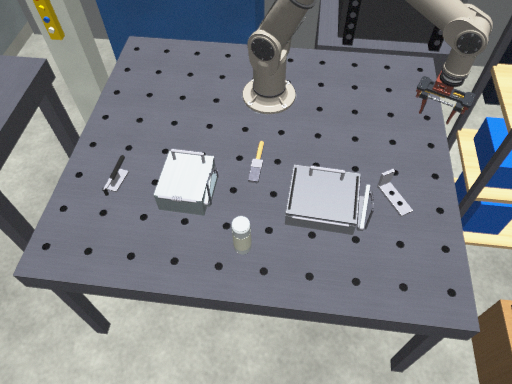

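View pics/top0.png

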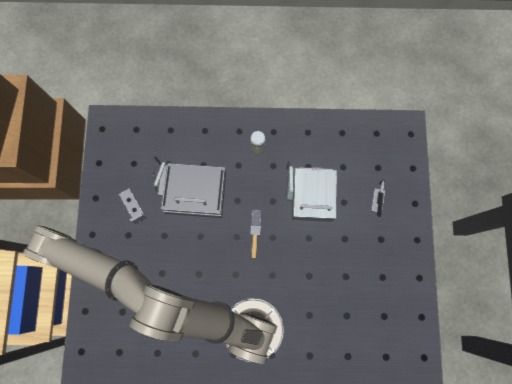

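```bash
python3 - <<'E'
import cv2,numpy as np
s=cv2.imread("pics/scene0.png");t=cv2.imread("pics/top0.png")
def crop(im,x,y,w,h,k,n):
    c=cv2.resize(im[y:y+h,x:x+w],None,fx=k,fy=k,interpolation=cv2.INTER_CUBIC); cv2.imwrite(n,c)
a=[(s,280,155,100,75,"a"),(s,145,140,80,75,"b"),(t,145,150,90,75,"c"),(t,275,150,80,75,"d")]
cs=[cv2.resize(i[y:y+75,x:x+100],(400*1,300),interpolation=cv2.INTER_CUBIC) for i,x,y,_,_,_ in a]
cv2.imwrite("pics/z0.png",np.vstack([np.hstack(cs[:2]),np.hstack(cs[2:])]))
E
```

```text
(no output)
```

View pics/z0.png

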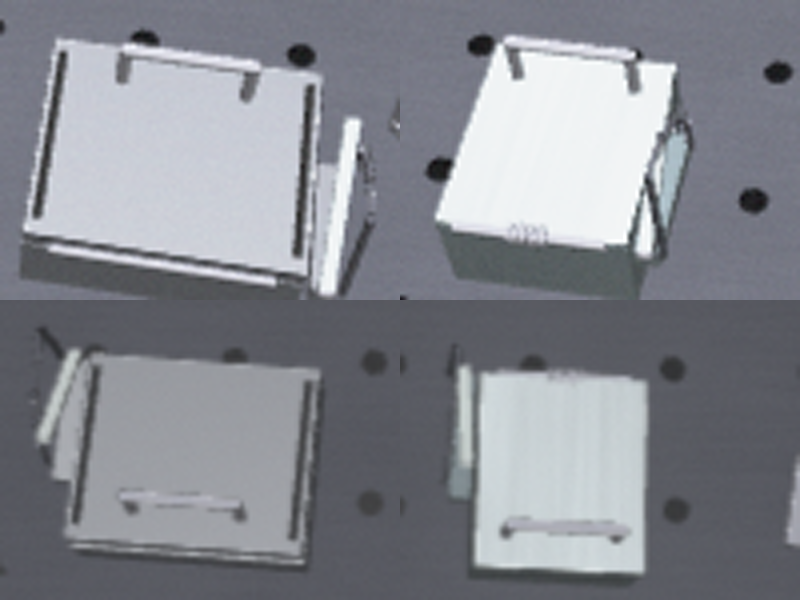

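```bash
cat > h.py <<'E'
from workcell import env,get_image,camera_model
import cv2,numpy as np
np.set_printoptions(precision=4,suppress=True)
def cam(n):
    c=camera_model(n); return c["fx"],c["fy"],c["cx"],c["cy"],np.array(c["world_from_camera"])
C={n:cam(n) for n in("scene","top")}
def proj(n,P):
    fx,fy,cx,cy,T=C[n]; p=(np.atleast_2d(P)-T[:3,3])@T[:3,:3]
    return np.c_[cx+fx*p[:,0]/-p[:,2], cy-fy*p[:,1]/-p[:,2]]
def ray(n,uv):
    fx,fy,cx,cy,T=C[n]; d=T[:3,:3]@np.array([(uv[0]-cx)/fx,-(uv[1]-cy)/fy,-1]); return T[:3,3],d/np.linalg.norm(d)
def onz(n,uv,z):
    o,d=ray(n,uv); return o+d*(z-o[2])/d[2]
def tri(us,ut):
    A=np.zeros((3,3));b=np.zeros(3);R=[ray("scene",us),ray("top",ut)]
    for o,d in R:
        M=np.eye(3)-np.outer(d,d);A+=M;b+=M@o
    p=np.linalg.solve(A,b); return p,[np.linalg.norm((np.eye(3)-np.outer(d,d))@(p-o)) for o,d in R]
def avg(n,k=3): return np.mean([get_image(n).astype(float) for _ in range(k)],0).astype(np.uint8)[:,:,::-1]
def zoom(im,x,y,w,h,k,fn,step=10):
    c=cv2.resize(im[y:y+h,x:x+w],None,fx=k,fy=k,interpolation=cv2.INTER_CUBIC)
    for i in range(0,w,step):
        cv2.line(c,(i*k+k//2,0),(i*k+k//2,6),(0,0,255),1); cv2.putText(c,str(x+i),(i*k,18),0,.4,(0,0,255))
    for j in range(0,h,step):
        cv2.line(c,(0,j*k+k//2),(6,j*k+k//2),(0,0,255),1); cv2.putText(c,str(y+j),(8,j*k+k//2+4),0,.4,(0,0,255))
    cv2.imwrite(fn,c)
E
python3 - <<'E'
from h import *
s=avg("scene");t=avg("top");cv2.imwrite("pics/s1.png",s);cv2.imwrite("pics/t1.png",t)
zoom(s,280,158,100,75,8,"pics/za.png");zoom(s,148,140,75,75,8,"pics/zb.png")
zoom(t,148,150,85,70,9,"pics/zc.png");zoom(t,278,155,70,70,8,"pics/zd.png")
E
```

```text
(no output)
```

View pics/za.png

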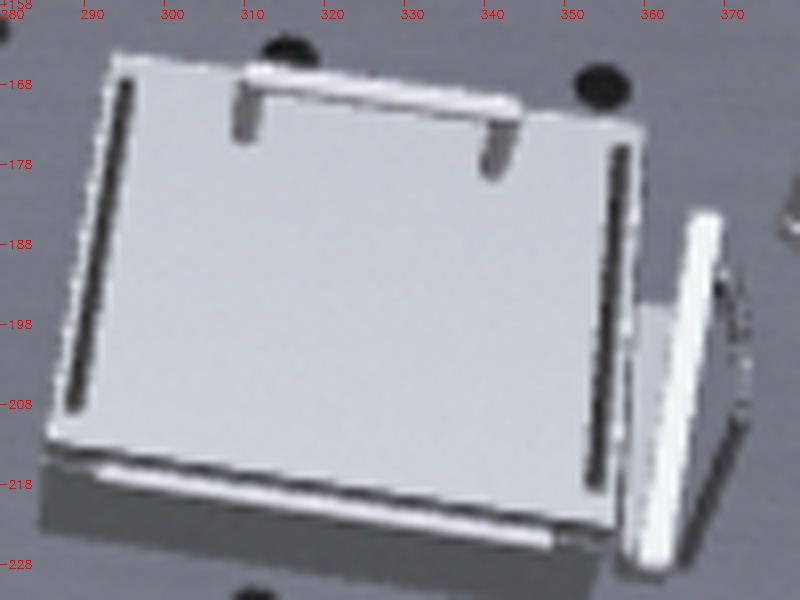

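View pics/zb.png

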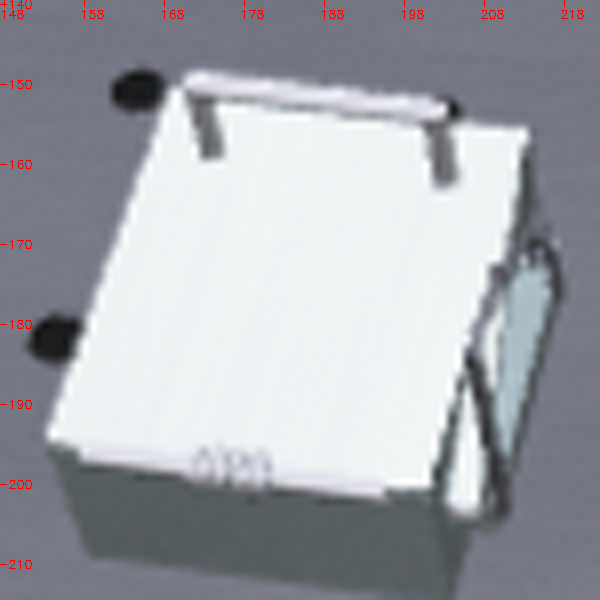

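View pics/zc.png

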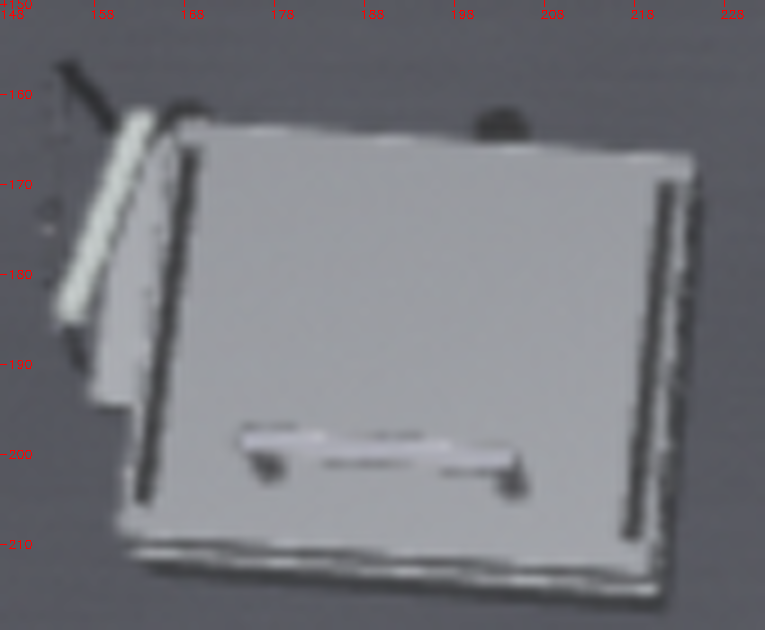

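View pics/zd.png

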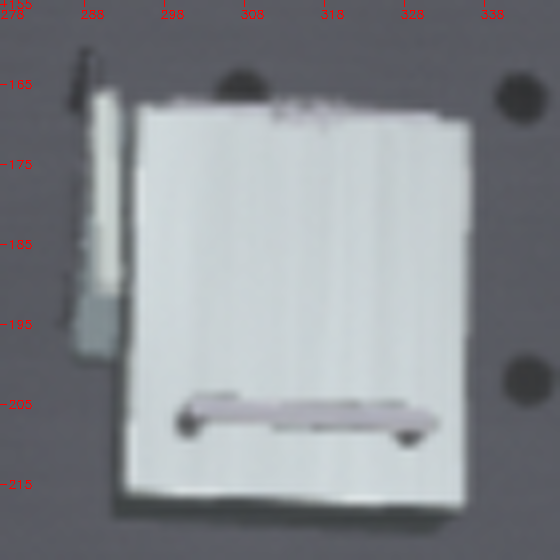

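```bash
python3 - <<'E'
from h import *
# zoom px -> image px: x0+ (u-k/2)/k ; read from zooms
Z=lambda x,y,k:(lambda u,v:np.array([x+(u+.5)/k-.5,y+(v+.5)/k-.5]))
a=Z(280,158,8);b=Z(148,140,8);c=Z(148,150,9);d=Z(278,155,8)
T=[("lid NR(-y,near)",a(115,55),c(652,575)),("lid NL",a(645,128),c(118,530)),("lid FL",a(613,525),c(180,125)),("lid FR",a(48,438),c(692,160)),
("bar R",a(246,72),c(512,458)),("bar L",a(518,105),c(244,440)),("arm tip",a(706,218),c(70,308)),("arm piv",a(655,562),c(142,118)),
("B NR",b(172,88),d(466,505)),("B NL",b(527,128),d(126,490)),("B FL",b(434,490),d(139,103)),("B FR",b(48,440),d(470,122)),
("B barR",b(188,78),d(432,422)),("B barL",b(450,110),d(192,407))]
for n,s,t in T: print(n,s,t,*tri(s,t))
E
```

```text
lid NR(-y,near) [293.9375 164.4375] [220.     213.4444] [0.4509 0.1394 0.093 ] [np.float64(0.0008617519297003625), np.float64(0.0008617519297002627)]
lid NL [360.1875 173.5625] [160.6667 208.4444] [0.4667 0.3774 0.0964] [np.float64(0.0001224079849922345), np.float64(0.0001224079849922642)]
lid FL [356.1875 223.1875] [167.5556 163.4444] [0.6602 0.3654 0.0745] [np.float64(0.0003243164886987411), np.float64(0.00032431648869869827)]
lid FR [285.5625 212.3125] [224.4444 167.3333] [0.6471 0.1278 0.0763] [np.float64(3.534062533676981e-05), np.float64(3.534062533675842e-05)]
bar R [310.3125 166.5625] [204.4444 200.4444] [0.4937 0.1973 0.1441] [np.float64(6.126794959204955e-05), np.float64(6.126794959205976e-05)]
bar L [344.3125 170.6875] [174.6667 198.4444] [0.4993 0.3141 0.1462] [np.float64(0.0003164082544770207), np.float64(0.00031640825447708064)]
arm tip [367.8125 184.8125] [155.3333 183.7778] [0.5553 0.3915 0.1539] [np.float64(0.0008512309357792648), np.float64(0.0008512309357793972)]
arm piv [361.4375 227.8125] [163.3333 162.6667] [0.6671 0.3859 0.0598] [np.float64(9.694625645880981e-0
[... 193 characters left out ...]
375 155.5625] [293.3125 215.8125] [ 0.4462 -0.1568  0.0952] [np.float64(0.000693584265544907), np.float64(0.0006935842655449077)]
B FL [201.8125 200.8125] [294.9375 167.4375] [ 0.6467 -0.1618  0.0942] [np.float64(0.0013125275833155122), np.float64(0.001312527583315637)]
B FR [153.5625 194.5625] [336.3125 169.8125] [ 0.6402 -0.3328  0.0925] [np.float64(0.0004356906923888316), np.float64(0.0004356906923888138)]
B barR [171.0625 149.3125] [331.5625 207.3125] [ 0.4748 -0.3019  0.1444] [np.float64(7.256604435523712e-05), np.float64(7.256604435524815e-05)]
B barL [203.8125 153.3125] [301.5625 205.4375] [ 0.4799 -0.1828  0.1451] [np.float64(0.0015315840697302766), np.float64(0.0015315840697302417)]
```

```bash
cat >> h.py <<'E'
# hinge mid, yaw, pivot offset
U={"T":(np.array([.654,.246,.06]),-.06,.138),"B":(np.array([.643,-.247,.09]),-.03,.103)}
def pt(u,th,r,y,h):  # r from hinge towards front, y along hinge, h above underside
    H,w,_=U[u]; ex=np.array([np.cos(w),np.sin(w),0]);ey=np.array([-np.sin(w),np.cos(w),0]);ez=np.array([0,0,1.])
    return H+ex*(-r*np.cos(th)+h*np.sin(th))+ey*y+ez*(r*np.sin(th)+h*np.cos(th))
E
python3 - <<'E'
from h import *
for u in"TB":
    o=U[u][2]
    print(u,"piv",proj("scene",pt(u,0,0,o,0)),proj("top",pt(u,0,0,o,0)))
    for th in(.6,.7,.8,.9): print(th,proj("scene",pt(u,th,.145,o,0)),proj("top",pt(u,th,.145,o,0)))
E
```

```text
T piv [[360.8233 226.4693]] [[163.782  163.7811]]
0.6 [[367.095  183.8459]] [[156.1459 187.5174]]
0.7 [[367.6869 183.9509]] [[155.8004 184.733 ]]
0.8 [[368.2209 184.4912]] [[155.5368 181.6971]]
0.9 [[368.6896 185.4744]] [[155.3593 178.4428]]
B piv [[206.683  201.8348]] [[290.2283 167.8326]]
0.6 [[211.9314 159.8844]] [[290.9158 192.3184]]
0.7 [[211.0475 159.7594]] [[291.2193 189.5023]]
0.8 [[210.1014 160.0604]] [[291.5152 186.4259]]
0.9 [[209.1014 160.7969]] [[291.7999 183.1228]]
```

```bash
python3 -m creep '[{"offset":[-29,-20,-3],"delta_rot":[0,0,0],"gripper":100},{"offset":[-29,-20,-3],"delta_rot":[0,0,0],"gripper":100},{"offset":[-29,-20,-3],"delta_rot":[0,0,0],"gripper":100},{"offset":[-29,-20,-3],"delta_rot":[0,0,0],"gripper":100},{"offset":[-29,-20,-3],"delta_rot":[0,0,0],"gripper":100},{"offset":[-29,-20,-3],"delta_rot":[0,0,0],"gripper":100},{"offset":[-29,-20,-3],"delta_rot":[0,0,0],"gripper":100},{"offset":[-29,-20,-3],"delta_rot":[0,0,0],"gripper":100},{"offset":[-29,-20,-3],"delta_rot":[0,0,0],"gripper":100},{"offset":[-29,-20,-3],"delta_rot":[0,0,0],"gripper":100},{"offset":[-29,-20,-3],"delta_rot":[0,0,0],"gripper":100},{"offset":[-29,-20,-3],"delta_rot":[0,0,0],"gripper":100}]'
python3 -m creep '[{"offset":[0,0,0],"delta_rot":[0,0,1],"gripper":100},{"offset":[0,0,0],"delta_rot":[0,0,1],"gripper":100},{"offset":[0,0,0],"delta_rot":[0,0,1],"gripper":100},{"offset":[0,0,0],"delta_rot":[0,0,1],"gripper":100},{"offset":[0,0,0],"delta_rot":[0,0,1],"gripper":100},{"offset":[0,0,0],"delta_rot":[0,0,1],"gripper":100},{"offset":[0,0,0],"delta_rot":[0,0,1],"gripper":80},{"offset":[0,0,0],"delta_rot":[0,0,1],"gripper":70},{"offset":[0,0,0],"delta_rot":[0,0,1],"gripper":70},{"offset":[0,0,0],"delta_rot":[0,0,1],"gripper":70},{"offset":[0,0,0],"delta_rot":[0,0,1],"gripper":70},{"offset":[0,0,0],"delta_rot":[0,0,0.5],"gripper":70}]'
cat >> h.py <<'E'
from scipy.spatial.transform import Rotation as R
def st():
    s=env.state();M=R.from_quat(s["eef_rot"]).as_matrix()
    print("t",s["t"],"p",s["position"],"open",round(s["opening"],4),"F",s["contact_force"],"M",s["wrist_torque"],"\nq",s["joint_positions"]);print(M)
    return s,M
E
python3 -c "
from h import *
st()"
```

```text
t: 1.9
position: [0.4976, 0.2504, 0.2311]
eef_rot: [0.212, 0.977, 0.0, 0.0]
contact_force: [0.6, 1.1, -0.3]
opening: 0.0877
t: 3.4
position: [0.4971, 0.2515, 0.2309]
eef_rot: [0.729, 0.684, 0.0, -0.0]
contact_force: [0.4, 0.2, 0.5]
opening: 0.0617
t 3.4 p [0.4971 0.2515 0.2309] open 0.0617 F [0.4331 0.2363 0.4536] M [-0.0265  0.0893 -0.0244] 
q [-0.8795  0.2539  0.3625  1.8189 -0.1009  1.0866 -0.5441]
[[ 0.0635  0.998   0.0001]
 [ 0.998  -0.0635  0.0002]
 [ 0.0002  0.0001 -1.    ]]
```

```bash
python3 -m creep '[{"offset":[4,8,0],"delta_rot":[0.95,0,0],"gripper":70},{"offset":[0,0,15],"delta_rot":[0,0,0],"gripper":70},{"offset":[0,0,15],"delta_rot":[0,0,0],"gripper":70},{"offset":[0,0,15],"delta_rot":[0,0,0],"gripper":70},{"offset":[0,0,15],"delta_rot":[0,0,0],"gripper":70},{"offset":[0,0,15],"delta_rot":[0,0,0],"gripper":70},{"offset":[0,0,15],"delta_rot":[0,0,0],"gripper":70},{"offset":[0,0,14],"delta_rot":[0,0,0],"gripper":70},{"offset":[0,0,0],"delta_rot":[0,0,0],"gripper":70}]' 45
python3 - <<'E'
from h import *
s,M=st()
print(s["position"]-.019*M[:,2])
t=avg("top",1);i=avg("scene",1);zoom(t,148,150,85,70,9,"pics/c2.png");zoom(i,280,158,100,75,8,"pics/a2.png")
E
```

```text
t: 4.53
position: [0.4942, 0.2552, 0.1261]
eef_rot: [0.727, 0.684, -0.035, -0.036]
contact_force: [0.3, 0.5, 0.5]
opening: 0.0616
t 4.525 p [0.4942 0.2552 0.1261] open 0.0616 F [0.315  0.5417 0.4705] M [-0.0887 -0.0662 -0.01  ] 
q [-0.8078  0.4249  0.3324  1.8542 -0.2258  0.9829 -0.4235]
[[ 0.0612  0.993  -0.101 ]
 [ 0.9981 -0.061   0.0048]
 [-0.0014 -0.1011 -0.9949]]
[0.4961 0.2551 0.145 ]
```

View pics/a2.png

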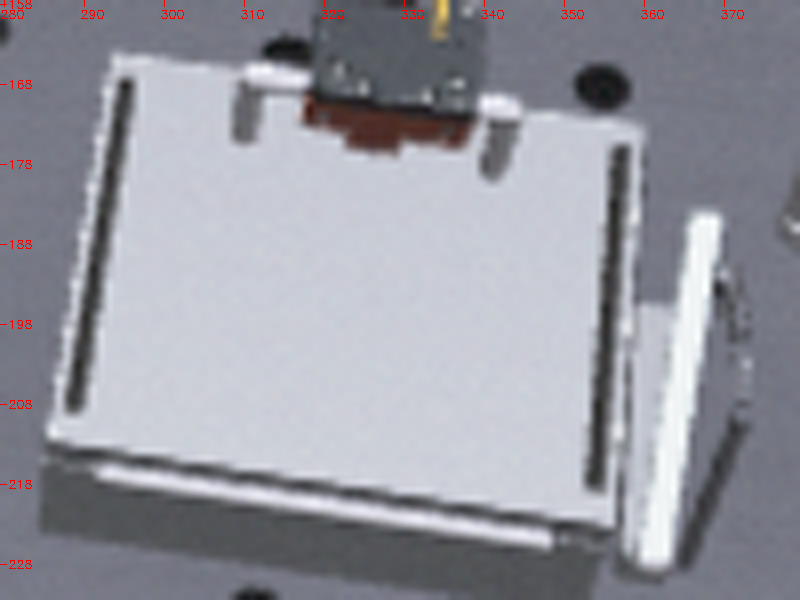

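The gripper straddles the bar, centred at about (326,170) between the legs at (309,172) and (341,177). I'll close it.

```bash
python3 -m creep '[{"offset":[0,0,0],"delta_rot":[0,0,0],"gripper":0},{"offset":[0,0,0],"delta_rot":[0,0,0],"gripper":0},{"offset":[0,0,0],"delta_rot":[0,0,0],"gripper":0},{"offset":[0,0,0],"delta_rot":[0,0,0],"gripper":0},{"offset":[0,0,0],"delta_rot":[0,0,0],"gripper":0},{"offset":[0,0,0],"delta_rot":[0,0,0],"gripper":0},{"offset":[0,0,0],"delta_rot":[0,0,0],"gripper":0},{"offset":[0,0,0],"delta_rot":[0,0,0],"gripper":0}]' 45
python3 -c "
from h import *
st()"
```

```text
t: 5.62
position: [0.495, 0.2556, 0.1274]
eef_rot: [0.728, 0.684, -0.034, -0.036]
contact_force: [-0.2, -0.9, -0.3]
opening: 0.0008
t 5.625 p [0.495  0.2556 0.1274] open 0.0008 F [-0.1905 -0.8557 -0.2949] M [-0.1014 -0.0475  0.042 ] 
q [-0.8079  0.4235  0.3329  1.853  -0.2257  0.9834 -0.4236]
[[ 0.0612  0.9932 -0.0992]
 [ 0.9981 -0.0609  0.0061]
 [ 0.     -0.0993 -0.9951]]
```

```bash
python3 - <<'E'
from h import *
t=avg("top",1);i=avg("scene",1);zoom(t,148,150,85,70,9,"pics/c3.png");zoom(i,280,130,100,75,8,"pics/a3.png")
E
```

```text
(no output)
```

View pics/a3.png

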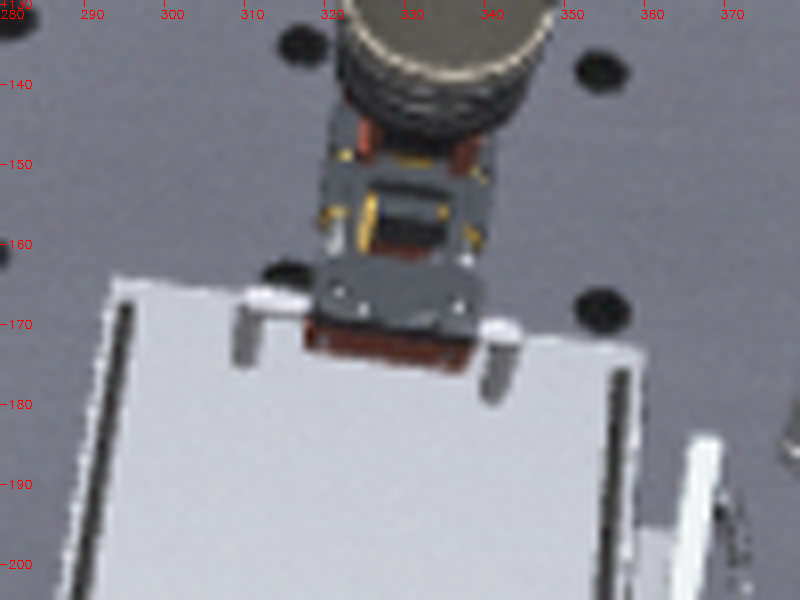

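View pics/c3.png

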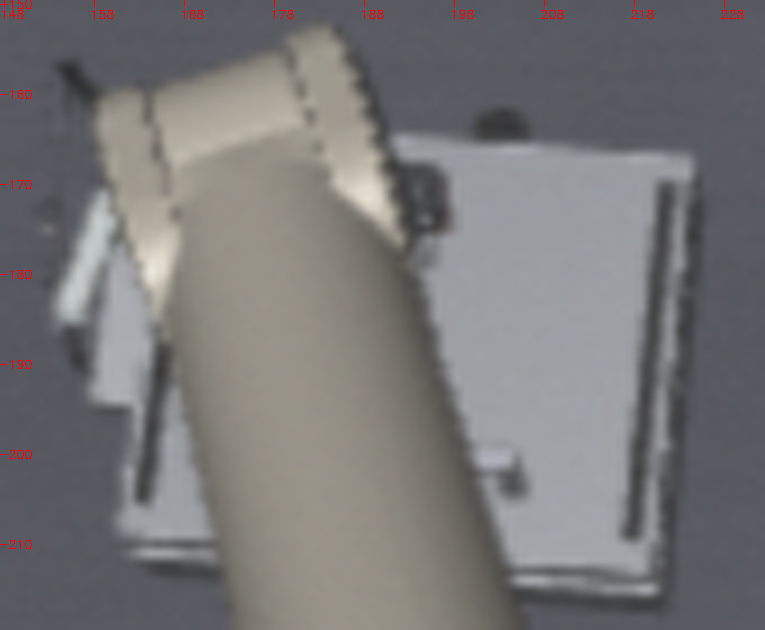

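```bash
python3 - <<'E'
from h import *
s,M=st();p=s["position"]
for n,l in(("tcp",[0,0,0]),("grasp",[0,0,-.019]),("bodymid",[0,0,-.08]),("body+y",[0,.089,-.08]),("body +y-x",[-.037,.089,-.08]),("body +y+x",[.037,.089,-.08]),("body+y up",[0,.089,-.15]),("openfinger",[0,.04,0]),("x+",[.037,0,-.08])):
    print(n,proj("scene",p+M@np.array(l)),proj("top",p+M@np.array(l)))
E
```

```text
t 5.725 p [0.495  0.2556 0.1274] open 0.0005 F [ 0.0522  0.1852 -0.683 ] M [-0.0911 -0.0592 -0.0122] 
q [-0.8079  0.4235  0.3329  1.8529 -0.2257  0.9834 -0.4236]
[[ 0.0613  0.9932 -0.0992]
 [ 0.9981 -0.061   0.0061]
 [-0.     -0.0993 -0.9951]]
tcp [[326.6221 171.3859]] [[190.2501 200.6329]]
grasp [[327.247  168.5066]] [[189.6383 199.289 ]]
bodymid [[329.3513 158.8095]] [[187.5873 194.7843]]
body+y [[326.5087 181.6623]] [[190.4298 172.7947]]
body +y-x [[315.0439 179.9906]] [[199.9656 173.526 ]]
body +y+x [[338.0447 183.3444]] [[180.8999 172.0638]]
body+y up [[329.08  170.264]] [[188.0528 166.4588]]
openfinger [[325.3897 181.1706]] [[191.4666 191.0428]]
x+ [[340.5449 160.3715]] [[177.9073 194.035 ]]
```

```bash
python3 -m creep '[{"offset":[0,0,-5],"delta_rot":[0,0,0],"gripper":0},{"offset":[0,0,-5],"delta_rot":[0,0,0],"gripper":0}]'
python3 - <<'E'
from h import *
st()
i=get_image("scene")[:,:,::-1];zoom(i,280,130,100,75,8,"pics/a4.png")
E
```

```text
t: 5.98
position: [0.4962, 0.2555, 0.1377]
eef_rot: [0.728, 0.684, -0.034, -0.036]
contact_force: [0.8, 0.1, 0.5]
opening: 0.0006
t 5.975 p [0.4962 0.2555 0.1377] open 0.0006 F [0.8498 0.1036 0.5003] M [-0.0877 -0.0196 -0.0276] 
q [-0.8102  0.4122  0.3368  1.8422 -0.2199  1.0045 -0.4282]
[[ 0.0614  0.9932 -0.0989]
 [ 0.9981 -0.0611  0.0062]
 [ 0.0001 -0.0991 -0.9951]]
```

View pics/a4.png

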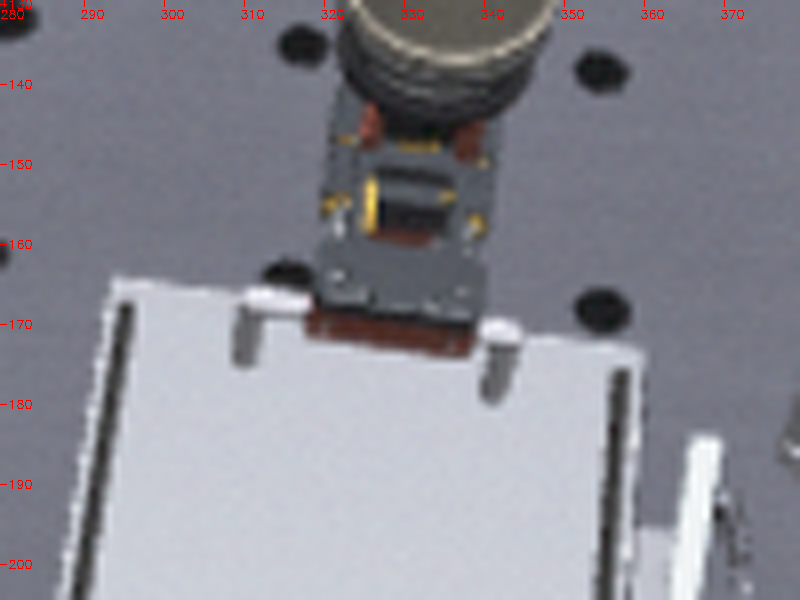

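```bash
python3 - <<'E'
from h import *
p=np.array([.2798,.6137,.194]);M=R.from_quat([.2122,.9772,0,0]).as_matrix()
P=[p+M@np.array(l) for l in([0,0,0],[0,.05,0],[0,-.05,0],[0,0,-.08],[0,.089,-.08],[0,-.089,-.08])]
print(proj("scene",np.array(P)))
s=cv2.imread("pics/s1.png");zoom(s,412,60,75,75,8,"pics/g0.png")
E
```

```text
[[431.4569 121.9766]
 [445.2511 127.3261]
 [417.9403 116.7348]
 [439.0171 105.6847]
 [465.0415 115.4068]
 [413.9586  96.3235]]
```

View pics/g0.png

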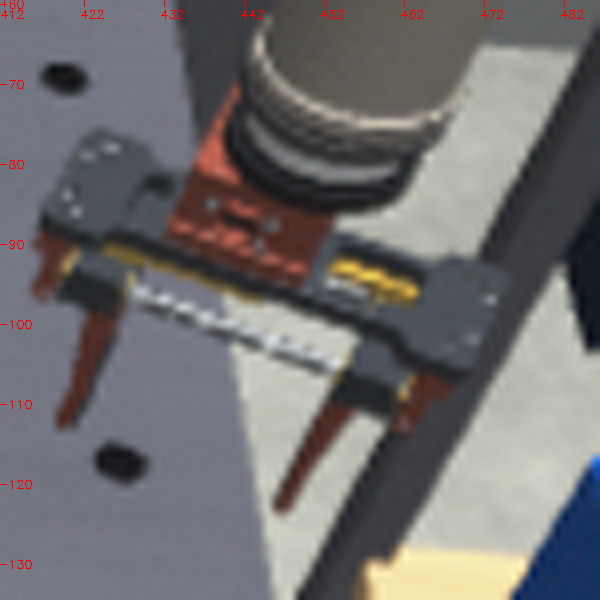

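```bash
python3 -m creep '[{"offset":[0,0,-15],"delta_rot":[0,0,0],"gripper":70},{"offset":[0,0,0],"delta_rot":[0,0,0],"gripper":70},{"offset":[0,0,0],"delta_rot":[0,0,0],"gripper":70},{"offset":[0,0,0],"delta_rot":[0,0,0],"gripper":70},{"offset":[0,0,0],"delta_rot":[0,0,0],"gripper":70},{"offset":[0,0,11],"delta_rot":[0,0,0],"gripper":70},{"offset":[0,0,11],"delta_rot":[0,0,0],"gripper":70},{"offset":[0,0,11],"delta_rot":[0,0,0],"gripper":70},{"offset":[0,0,11],"delta_rot":[0,0,0],"gripper":70},{"offset":[0,0,0],"delta_rot":[0,0,0],"gripper":70}]'
python3 - <<'E'
from h import *
st()
i=get_image("scene")[:,:,::-1];zoom(i,280,130,100,75,8,"pics/a5.png")
E
```

```text
t: 7.28
position: [0.4923, 0.2553, 0.1073]
eef_rot: [0.728, 0.684, -0.035, -0.036]
contact_force: [-0.5, 0.2, 0.9]
opening: 0.0612
t 7.275 p [0.4923 0.2553 0.1073] open 0.0612 F [-0.4897  0.2307  0.8534] M [-0.0907  0.0286  0.0202] 
q [-0.8034  0.4464  0.3252  1.8724 -0.2368  0.9444 -0.4146]
[[ 0.0612  0.993  -0.1009]
 [ 0.9981 -0.061   0.0049]
 [-0.0013 -0.101  -0.9949]]
```

View pics/a5.png

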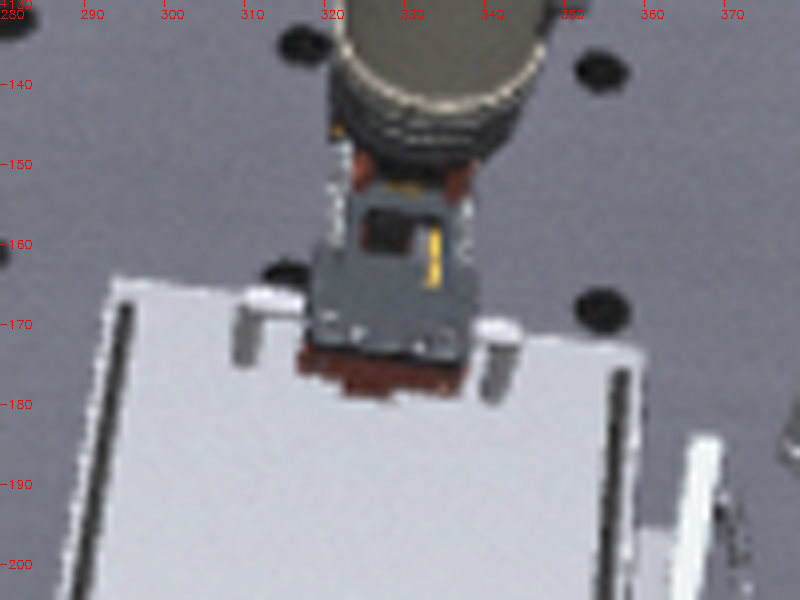

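```bash
python3 -m creep '[{"offset":[0,0,0],"delta_rot":[0,0,0],"gripper":0},{"offset":[0,0,0],"delta_rot":[0,0,0],"gripper":0},{"offset":[0,0,0],"delta_rot":[0,0,0],"gripper":0},{"offset":[0,0,0],"delta_rot":[0,0,0],"gripper":0},{"offset":[0,0,0],"delta_rot":[0,0,0],"gripper":0},{"offset":[0,0,0],"delta_rot":[0,0,0],"gripper":0},{"offset":[0,0,0],"delta_rot":[0,0,0],"gripper":0}]' 45
python3 -c "
from h import *
st()"
```

```text
t: 8.2
position: [0.4948, 0.2556, 0.1085]
eef_rot: [0.728, 0.684, -0.033, -0.035]
contact_force: [5.2, 0.3, -4.6]
opening: 0.0113
t 8.2 p [0.4948 0.2556 0.1085] open 0.0113 F [ 5.2143  0.3228 -4.6043] M [ 0.0271 -1.2697  0.0093] 
q [-0.8032  0.4455  0.3263  1.8703 -0.236   0.9423 -0.4145]
[[ 0.0617  0.9935 -0.0959]
 [ 0.9981 -0.0613  0.0064]
 [ 0.0005 -0.0962 -0.9954]]
```

```bash
python3 -m creep '[{"offset":[0,2,-8.6],"delta_rot":[0.5,0,0],"gripper":0},{"offset":[0,1.9,-8.6],"delta_rot":[0.5,0,0],"gripper":0},{"offset":[0,1.9,-8.6],"delta_rot":[0.5,0,0],"gripper":0},{"offset":[0,1.9,-8.6],"delta_rot":[0.5,0,0],"gripper":0}]' 50
python3 -c "
from h import *
st()"
```

```text
t: 8.7
position: [0.5067, 0.2549, 0.1394]
eef_rot: [0.72, 0.677, -0.106, -0.112]
contact_force: [2.2, 1.4, -13.1]
opening: 0.0105
t 8.7 p [0.5067 0.2549 0.1394] open 0.0105 F [  2.203    1.4017 -13.0856] M [ 0.2039 -1.8532 -0.0714] 
q [-0.692   0.5457  0.3067  1.6621 -0.3103  1.2557 -0.325 ]
[[ 0.0609  0.9504 -0.3051]
 [ 0.9981 -0.0582  0.0179]
 [-0.0007 -0.3057 -0.9521]]
```

```bash
python3 -m creep '[{"offset":[0,1.9,-8.6],"delta_rot":[0.5,0,0],"gripper":0},{"offset":[0,1.9,-8.6],"delta_rot":[0.5,0,0],"gripper":0},{"offset":[0,1.9,-8.6],"delta_rot":[0.5,0,0],"gripper":0},{"offset":[0,1.9,-8.6],"delta_rot":[0.5,0,0],"gripper":0},{"offset":[0,1.9,-8.6],"delta_rot":[0.5,0,0],"gripper":0},{"offset":[0,1.9,-8.6],"delta_rot":[0.5,0,0],"gripper":0},{"offset":[0,0,0],"delta_rot":[0,0,0],"gripper":0}]' 50
python3 - <<'E'
from h import *
s,M=st()
b=s["position"]-.036*M[:,2]; print("bar",b)
from scipy.optimize import brentq
print(brentq(lambda th:pt("T",th,.165,0,.068)[2]-b[2],0,1.2),brentq(lambda th:pt("T",th,.165,0,.068)[0]-b[0],.0,1.2))
i=avg("scene",1);t=avg("top",1);zoom(i,280,130,100,75,8,"pics/a6.png");zoom(t,140,140,85,70,9,"pics/c6.png")
E
```

```text
t: 9.57
position: [0.5379, 0.2531, 0.1815]
eef_rot: [0.693, 0.652, -0.211, -0.224]
contact_force: [-4.7, 0.8, -3.8]
opening: 0.0105
t 9.575 p [0.5379 0.2531 0.1815] open 0.0105 F [-4.7329  0.7893 -3.7764] M [ 0.0827 -0.0994 -0.1236] 
q [-0.551   0.7514  0.2822  1.3166 -0.3931  1.7055 -0.2744]
[[ 0.061   0.8084 -0.5855]
 [ 0.9981 -0.0496  0.0355]
 [-0.0004 -0.5866 -0.8099]]
bar [0.559  0.2519 0.2107]
0.6141998976827688 0.6175624238002145
```

View pics/a6.png

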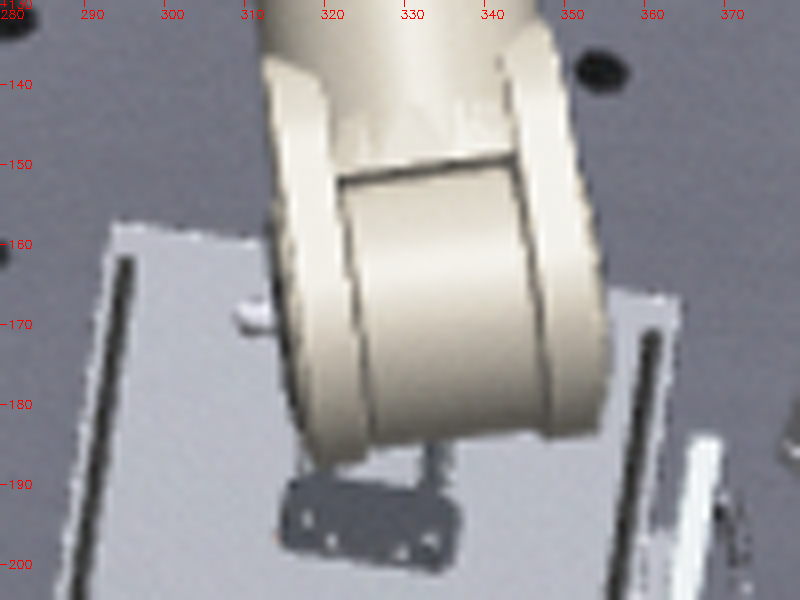

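View pics/c6.png

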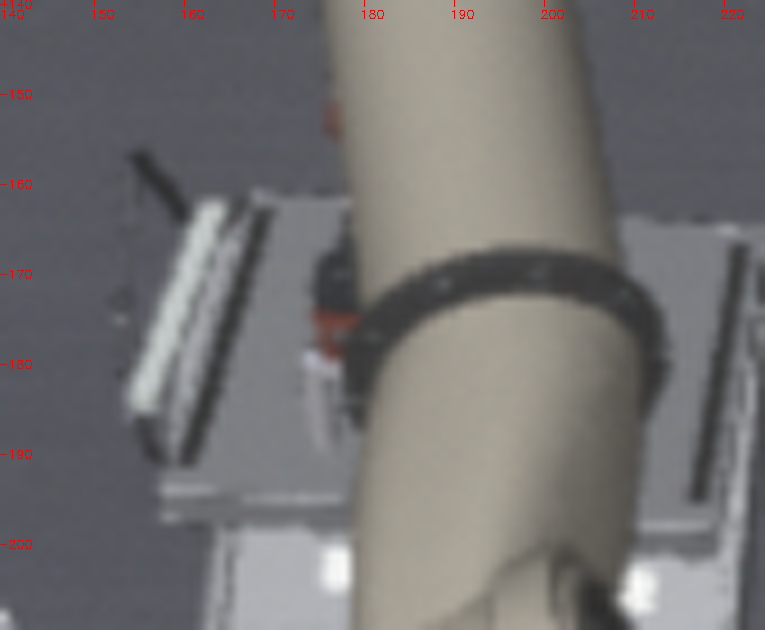

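```bash
python3 - <<'E'
from h import *
Z=lambda x,y,k:(lambda u,v:np.array([x+(u+.5)/k-.5,y+(v+.5)/k-.5]))
a=Z(280,130,8);c=Z(140,140,9)
print("FL corner top face",a(682,298),c(161,488),*tri(a(682,298),c(161,488)))
for th in(.58,.615,.65):
  print(th,pt("T",th,.2,.12,.02),proj("scene",pt("T",th,.2,.12,.02)),proj("top",pt("T",th,.2,.12,.02)),"under",proj("top",pt("T",th,.2,.12,0)))
print("tip now",c(142,405),a(706,440))
for th in(.66,.7,.74,.78):
  print(th,[proj("top",pt("T",th,.145,.138,h))[0] for h in(-.006,0,.006)])
E
```

```text
FL corner top face [364.8125 166.8125] [157.4444 193.7778] [0.5084 0.3743 0.1888] [np.float64(0.000502776207202061), np.float64(0.000502776207202111)]
0.58 [0.5051 0.3752 0.1863] [[364.7372 166.5247]] [[157.1826 194.738 ]] under [[157.7389 198.34  ]]
0.615 [0.5097 0.3749 0.1917] [[364.9985 166.5896]] [[157.0328 193.314 ]] under [[157.5521 197.0635]]
0.65 [0.5143 0.3746 0.197 ] [[365.2504 166.7288]] [[156.897  191.8439]] under [[157.3783 195.7361]]
tip now [155.3333 184.5556] [367.8125 184.5625]
0.66 [array([156.0685, 187.0398]), array([155.9291, 185.8786]), array([155.789 , 184.7125])]
0.7 [array([155.9265, 185.9369]), array([155.8004, 184.733 ]), array([155.6738, 183.5241])]
0.74 [array([155.7973, 184.7916]), array([155.6849, 183.547 ]), array([155.5721, 182.2976])]
0.78 [array([155.6812, 183.6059]), array([155.5828, 182.3228]), array([155.484, 181.035])]
```

```bash
python3 - <<'E'
from h import *
from scipy.ndimage import map_coordinates
t=cv2.imread("pics/t1.png").astype(float);s=cv2.imread("pics/s1.png").astype(float)
def prof(im,p0,p1,ext=6,n=None):
    p0=np.array(p0,float);p1=np.array(p1,float);L=np.linalg.norm(p1-p0);d=(p1-p0)/L
    q=np.arange(-ext,L+ext,.5);return q,np.array([map_coordinates(im[:,:,1],[p0[1]+q*d[1],p0[0]+q*d[0]],order=1)]) [0],d
for im,a,b in((t,(155.4,184),(163.3,163)),(t,(290.9,192),(290.2,166)),(s,(367.8,184.8),(361.4,227.8))):
    q,v,d=prof(im,a,b);print(a,d)
    print(" ".join(f"{x:.1f}:{y:.0f}" for x,y in zip(q,v) if x<7 or x>q[-1]-12))
E
```

```text
(155.4, 184) [ 0.3521 -0.936 ]
-6.0:88 -5.5:87 -5.0:86 -4.5:85 -4.0:85 -3.5:83 -3.0:84 -2.5:89 -2.0:98 -1.5:123 -1.0:153 -0.5:166 0.0:179 0.5:185 1.0:191 1.5:195 2.0:196 2.5:194 3.0:192 3.5:192 4.0:192 4.5:194 5.0:192 5.5:192 6.0:192 6.5:194 16.5:191 17.0:192 17.5:192 18.0:193 18.5:195 19.0:196 19.5:194 20.0:192 20.5:190 21.0:191 21.5:193 22.0:189 22.5:185 23.0:164 23.5:143 24.0:120 24.5:97 25.0:91 25.5:88 26.0:88 26.5:88 27.0:88 27.5:89 28.0:89
(290.9, 192) [-0.0269 -0.9996]
-6.0:130 -5.5:131 -5.0:133 -4.5:136 -4.0:139 -3.5:140 -3.0:140 -2.5:139 -2.0:138 -1.5:138 -1.0:138 -0.5:141 0.0:144 0.5:157 1.0:170 1.5:176 2.0:183 2.5:190 3.0:198 3.5:199 4.0:199 4.5:199 5.0:199 5.5:199 6.0:198 6.5:198 20.5:203 21.0:203 21.5:202 22.0:202 22.5:202 23.0:202 23.5:202 24.0:201 24.5:198 25.0:195 25.5:167 26.0:137 26.5:114 27.0:91 27.5:88 28.0:84 28.5:84 29.0:85 29.5:85 30.0:85 30.5:88 31.0:91 31.5:92 32.0:92
(367.8, 184.8) [-0.1472  0.9891]
-6.0:121 -5.5:120 -5.0:118 -4.5:118 -4.0:118 -3.5:118 -3.0:119 -2.5:121 -2.0:124 -1.5:142 -1.0:170 -0.5:199 0.0:230 0.5:242 1.0:242 1.5:242 2.0:242 2.5:242 3.0:242 3.5:242 4.0:243 4.5:243 5.0:243 5.5:243 6.0:243 6.5:243 37.5:242 38.0:242 38.5:243 39.0:243 39.5:243 40.0:243 40.5:243 41.0:243 41.5:242 42.0:241 42.5:239 43.0:224 43.5:202 44.0:170 44.5:133 45.0:110 45.5:95 46.0:98 46.5:114 47.0:121 47.5:120 48.0:120 48.5:121 49.0:121
```

```bash
python3 - <<'E'
from h import *
for u in"TB":
  for th in(.55,.6,.65,.7,.75,.8):
    o=U[u][2]
    f=lambda n,r,h:proj(n,pt(u,th,r,o,h))[0,1]
    print(u,th,"top: back-up %.2f front-up %.2f front-low %.2f | scene tip-up %.2f low %.2f back-low %.2f"%(f("top",0,.0045),f("top",.145,.0045),f("top",.145,-.0045),f("scene",.145,.0045),f("scene",.145,-.0045),f("scene",0,-.0045)))
E
python3 -m creep '[{"offset":[0,1.9,-8.6],"delta_rot":[0.5,0,0],"gripper":0},{"offset":[0,1.9,-8.6],"delta_rot":[0.5,0,0],"gripper":0},{"offset":[0,0,0],"delta_rot":[0,0,0],"gripper":0}]' 50
python3 - <<'E'
from h import *
s,M=st()
b=s["position"]-.036*M[:,2]; print("bar",b)
from scipy.optimize import brentq
print(brentq(lambda th:pt("T",th,.165,0,.068)[2]-b[2],0,1.2),brentq(lambda th:pt("T",th,.165,0,.068)[0]-b[0],.0,1.2))
i=avg("scene",1);t=avg("top",1);cv2.imwrite("pics/s7.png",i);cv2.imwrite("pics/t7.png",t);zoom(i,280,130,100,75,8,"pics/a7.png");zoom(t,140,140,85,70,9,"pics/c7.png")
E
```

```text
T 0.55 top: back-up 163.00 front-up 188.03 front-low 189.58 | scene tip-up 183.85 low 184.05 back-low 226.44
T 0.6 top: back-up 162.96 front-up 186.69 front-low 188.34 | scene tip-up 183.81 low 183.88 back-low 226.37
T 0.65 top: back-up 162.93 front-up 185.29 front-low 187.02 | scene tip-up 183.88 low 183.81 back-low 226.30
T 0.7 top: back-up 162.90 front-up 183.83 front-low 185.64 | scene tip-up 184.05 low 183.85 back-low 226.24
T 0.75 top: back-up 162.87 front-up 182.30 front-low 184.19 | scene tip-up 184.33 low 184.00 back-low 226.17
T 0.8 top: back-up 162.84 front-up 180.72 front-low 182.67 | scene tip-up 184.73 low 184.26 back-low 226.11
B 0.55 top: back-up 167.04 front-up 192.83 front-low 194.40 | scene tip-up 159.93 low 160.27 back-low 201.88
B 0.6 top: back-up 167.01 front-up 191.49 front-low 193.15 | scene tip-up 159.78 low 159.99 back-low 201.81
B 0.65 top: back-up 166.97 front-up 190.07 front-low 191.82 | scene tip-up 159.73 low 159.81 back-low 201.75
B 0.7 top: back-up 166.94 front-up 188.58 front-low 190.42 | scene tip-up 159.79 low 159.73 back-low 201.68
B 0.75 top: back-up 166.91 front-up 187.04 front-low 188.95 | scene tip-up 159.95 low 159.76 back-low 201.62
B 0.8 top: back-up 166.88 front-up 185.43 front-low 187.42 | scene tip-up 160.22 low 159.90 back-low 201.55
t: 10.05
position: [0.5521, 0.2524, 0.1935]
eef_rot: [0.681, 0.64, -0.244, -0.259]
contact_force: [-3.9, 1.1, -4.3]
opening: 0.0106
t 10.05 p [0.5521 0.2524 0.1935] open 0.0106 F [-3.8593  1.0921 -4.2898] M [ 0.1696 -0.4818 -0.1285] 
q [-0.5085  0.8304  0.2717  1.1908 -0.4202  1.8489 -0.2773]
[[ 0.0611  0.7453 -0.664 ]
 [ 0.9981 -0.0455  0.0408]
 [ 0.0002 -0.6652 -0.7467]]
bar [0.576  0.2509 0.2204]
0.7260328339130309 0.7266548005679283
```

View pics/a7.png

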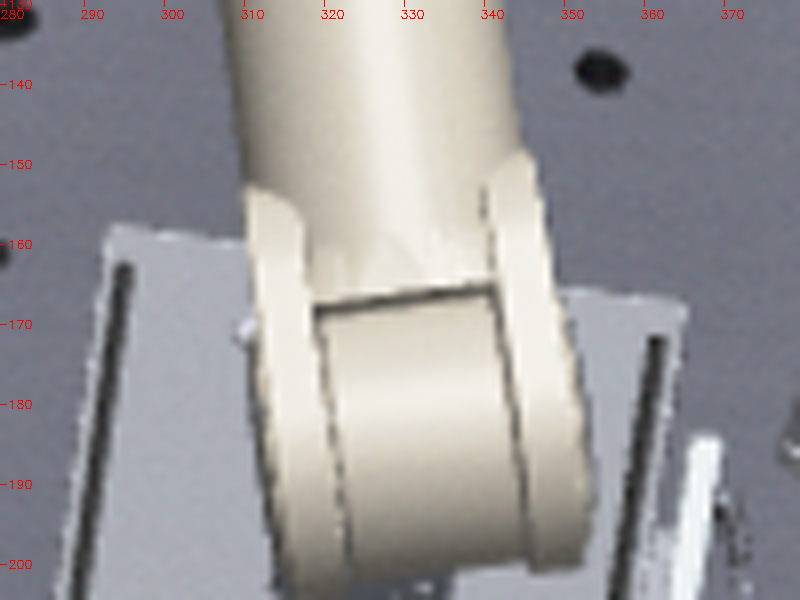

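View pics/c7.png

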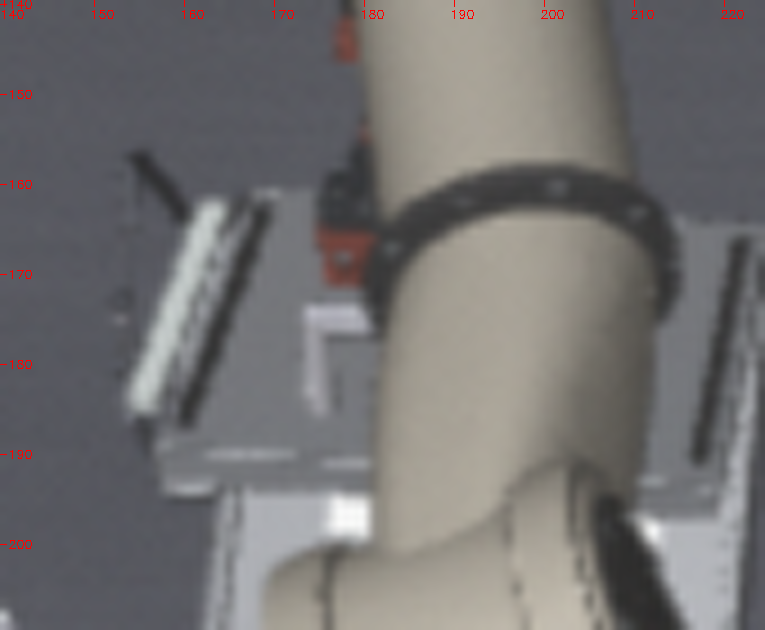

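```bash
python3 -m creep '[{"offset":[0,0,0],"delta_rot":[0,0,0],"gripper":60},{"offset":[0,0,0],"delta_rot":[0,0,0],"gripper":60},{"offset":[0,0,0],"delta_rot":[0,0,0],"gripper":60},{"offset":[0,0,0],"delta_rot":[0,0,0],"gripper":60},{"offset":[0,0,0],"delta_rot":[0,0,0],"gripper":60},{"offset":[0,0,-14],"delta_rot":[0,0,0],"gripper":60},{"offset":[0,0,-14],"delta_rot":[0,0,0],"gripper":60},{"offset":[0,0,-14],"delta_rot":[0,0,0],"gripper":60},{"offset":[0,0,-14],"delta_rot":[0,0,0],"gripper":60},{"offset":[0,0,-14],"delta_rot":[0,0,0],"gripper":60},{"offset":[0,0,-14],"delta_rot":[0,0,0],"gripper":60}]'
python3 -c "
from h import *
st()"
```

```text
t: 11.52
position: [0.5909, 0.2469, 0.2403]
eef_rot: [0.687, 0.64, -0.231, -0.255]
contact_force: [0.1, -0.7, -0.4]
opening: 0.0531
t 11.525 p [0.5909 0.2469 0.2403] open 0.0531 F [ 0.063  -0.7183 -0.3934] M [-0.154  -0.5183  0.0041] 
q [-0.2011  0.8474 -0.2997  1.0114 -0.1351  1.9151 -0.5491]
[[ 0.0733  0.7618 -0.6436]
 [ 0.9973 -0.0492  0.0553]
 [ 0.0105 -0.6459 -0.7633]]
```

```bash
python3 -m creep '[{"offset":[0,-9,-10],"delta_rot":[-0.5,0,0],"gripper":60},{"offset":[0,-9,-10],"delta_rot":[-0.8,0,0],"gripper":60},{"offset":[0,-9,-11],"delta_rot":[-0.8,0,0],"gripper":60},{"offset":[0,-8,-11],"delta_rot":[-0.8,0,0],"gripper":60},{"offset":[0,-10,-10],"delta_rot":[-0.8,0,0],"gripper":60},{"offset":[0,-10,-10],"delta_rot":[-0.8,0,0],"gripper":60},{"offset":[-20,-10,-5],"delta_rot":[-0.8,0,0],"gripper":60},{"offset":[-30,-10,0],"delta_rot":[-0.8,0,0],"gripper":60},{"offset":[-40,-10,0],"delta_rot":[0,0,0],"gripper":60},{"offset":[-40,-10,0],"delta_rot":[0,0,0],"gripper":60},{"offset":[-40,-10,0],"delta_rot":[0,0,0],"gripper":60}]'
python3 - <<'E'
from h import *
st()
i=avg("scene",2);t=avg("top",2);cv2.imwrite("pics/s8.png",i);cv2.imwrite("pics/t8.png",t);zoom(i,280,150,100,80,8,"pics/a8.png");zoom(t,145,150,85,60,9,"pics/c8.png")
E
```

```text
t: 12.9
position: [0.5124, 0.0793, 0.3296]
eef_rot: [0.733, 0.68, -0.017, -0.027]
contact_force: [0.1, -0.8, 0.1]
opening: 0.0527
t 12.9 p [0.5124 0.0793 0.3296] open 0.0527 F [ 0.1492 -0.7937  0.1379] M [-0.1045  0.0292  0.0065] 
q [-0.0357  0.1661 -0.2481  1.6838  0.0072  1.352  -0.3579]
[[ 0.0748  0.9952 -0.0624]
 [ 0.9971 -0.0739  0.0169]
 [ 0.0122 -0.0635 -0.9979]]
```

View pics/a8.png

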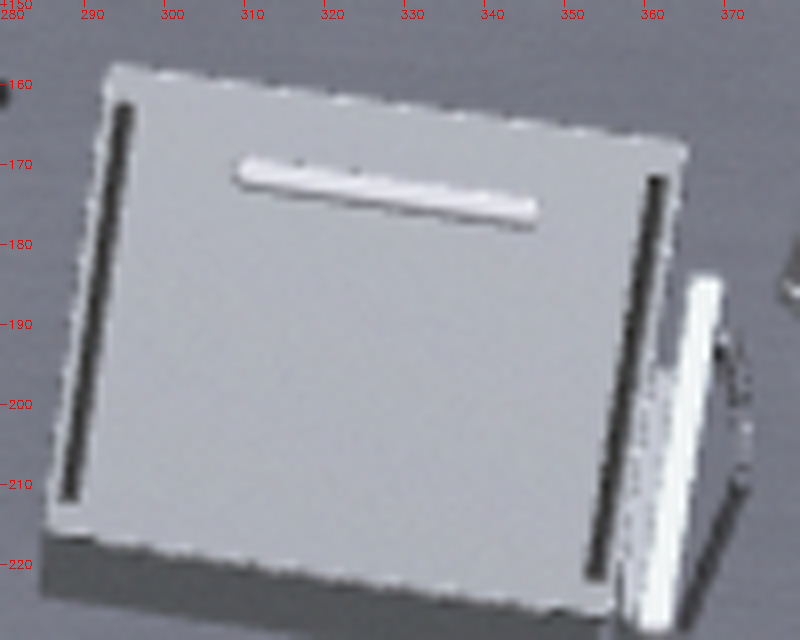

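View pics/c8.png

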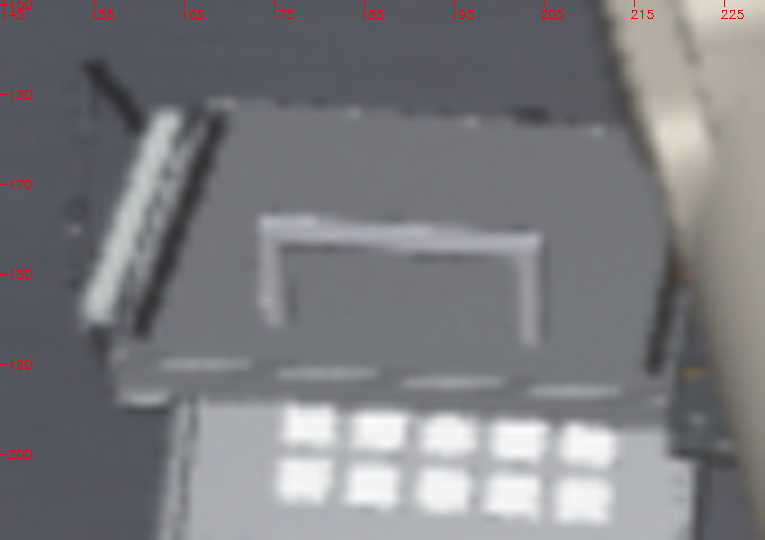

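```bash
python3 - <<'E'
from h import *
Z=lambda x,y,k:(lambda u,v:np.array([x+(u+.5)/k-.5,y+(v+.5)/k-.5]))
a=Z(280,150,8);c=Z(145,150,9)
P={}
for n,s,t in(("NL",a(686,146),c(118,352)),("FL",a(612,612),c(212,102)),("barL",a(540,210),c(262,224)),("barR",a(238,170),c(540,243)),("tip",a(705,278),c(95,310)),("piv",a(654,625),c(166,112))):
    P[n],r=tri(s,t);print(n,s,t,P[n],r)
d=P["FL"]-P["NL"];print("lid ang",np.arctan2(-d[2],d[0]),np.linalg.norm(d))
d=P["piv"]-P["tip"];print("arm ang",np.arctan2(-d[2],d[0]),np.linalg.norm(d))
for th in(.68,.7,.72,.74):
  print(th,proj("scene",np.array([pt("T",th,.2,.12,.02)]))[0],proj("top",pt("T",th,.2,.12,.02))[0],"under",proj("top",pt("T",th,.2,.12,0))[0],"bar",pt("T",th,.165,0,.068))
print((P["barL"]+P["barR"])/2)
E
```

```text
NL [365.3125 167.8125] [157.6667 188.6667] [0.5253 0.3719 0.2047] [np.float64(0.0011590350563801023), np.float64(0.001159035056379985)]
FL [356.0625 226.0625] [168.1111 160.8889] [0.6713 0.3644 0.0743] [np.float64(0.0009055642391368359), np.float64(0.0009055642391368871)]
barL [347.0625 175.8125] [173.6667 174.4444] [0.578  0.3105 0.2216] [np.float64(0.0009008401075196819), np.float64(0.0009008401075195058)]
barR [309.3125 170.8125] [204.5556 176.5556] [0.5719 0.1915 0.2213] [np.float64(0.00031038285343139505), np.float64(0.0003103828534314348)]
tip [367.6875 184.3125] [155.1111 184.    ] [0.5541 0.3915 0.1551] [np.float64(0.0014221511433088058), np.float64(0.0014221511433087494)]
piv [361.3125 227.6875] [163. 162.] [0.6689 0.3856 0.0638] [np.float64(0.0010337454484392673), np.float64(0.001033745448439387)]
lid ang 0.7289804692760593 0.19591573278349314
arm ang 0.6719726832194848 0.1468448589328263
0.68 [365.4586 166.9081] [156.792  190.5486] under [157.2399 194.5593] bar [0.5686 0.2511 0.2166]
0.7 [365.5932 167.0586] [156.7279 189.6677] under [157.1532 193.7552] bar [0.5718 0.2509 0.2183]
0.72 [365.7243 167.2341] [156.6687 188.7734] under [157.071  192.9358] bar [0.5749 0.2507 0.2199]
0.74 [365.8519 167.4347] [156.6144 187.8661] under [156.9934 192.1017] bar [0.5781 0.2506 0.2215]
[0.5749 0.251  0.2215]
```

```bash
python3 - <<'E'
from h import *
w=-.06;ex=np.array([np.cos(w),np.sin(w),0])
def rep(n,p): 
    H=U["T"][0]; d=p-H; print(n,p,"lidframe x %.4f z %.4f"%(d@ex,d[2]))
A,r=tri((367.9,184.0),(155.4,184.0));rep("tip",A);print(r)
B,r=tri((361.3,228.3),(163.7,161.9));rep("back",B);print(r)
d=B-A;print(np.arctan2(-d[2],d@ex),np.linalg.norm(d))
# lid corner FL/NL prediction both views
for r,h in((0,.02),(.2,.02)):
    for y in(.12,-.12):print(r,y,proj("scene",pt("T",.725,r,y,h))[0],proj("top",pt("T",.725,r,y,h))[0])
t=cv2.imread("pics/t8.png");s=cv2.imread("pics/s8.png")
zoom(t,150,155,30,45,16,"pics/e1.png",5);zoom(s,350,178,30,56,12,"pics/e2.png",5)
E
```

```text
tip [0.5538 0.391  0.1564] lidframe x -0.1087 z 0.0964
[np.float64(0.0005045969642397698), np.float64(0.0005045969642398791)]
back [0.6701 0.3846 0.0614] lidframe x 0.0077 z 0.0014
[np.float64(0.00033463888751547973), np.float64(0.00033463888751558186)]
0.6845338172010893 0.15025612961396903
0 0.12 [356.0111 226.8036] [167.7574 160.0985]
0 -0.12 [284.5136 215.6809] [225.1473 164.4045]
0.2 0.12 [365.7565 167.2819] [156.6547 188.5478]
0.2 -0.12 [292.8986 157.1251] [219.3822 193.3122]
```

View pics/e1.png

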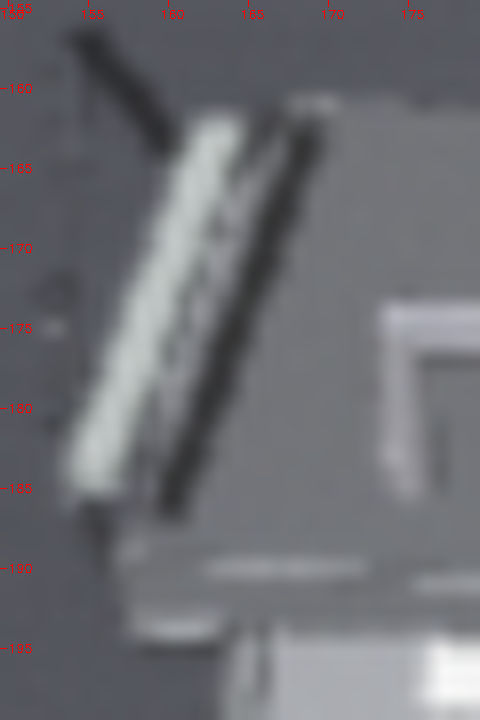

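View pics/e2.png

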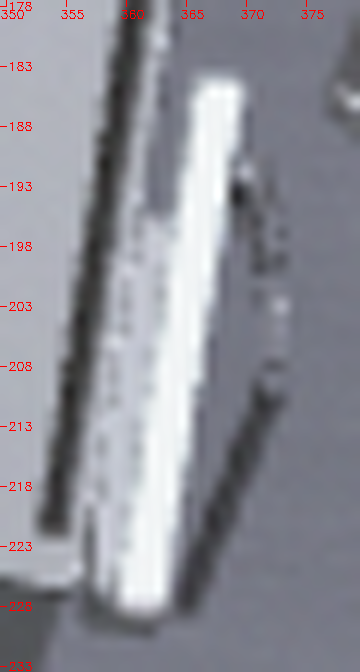

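```bash
python3 - <<'E'
from h import *
def sl(th,y,h,r0,r1):
    a,b=proj("top",np.array([pt("T",th,r0,y,h),pt("T",th,r1,y,h)]));d=b-a;return -d[0]/d[1]
for th in(.66,.68,.7,.72,.74): print(th,"slot",sl(th,.105,.02,.0,.19),"arm",sl(th,.138,.0045,0,.145))
t=(cv2.imread("pics/t8.png").astype(float)*1+0)[:,:,1]
t1=cv2.imread("pics/t1.png").astype(float)[:,:,1]
def fit(im,rows,u0,u1,sl0,bright):
    xs=[];rs=[]
    for r in rows:
        c=u0-(r-rows[0])*sl0; cols=np.arange(int(c-4),int(c+5)); v=im[r,cols]
        w=np.clip(v-120,0,None) if bright else np.clip(75-v,0,None)
        if w.sum()>0: xs.append((w*cols).sum()/w.sum());rs.append(r)
    k=np.polyfit(rs,xs,1);print("slope",-k[0],"res",np.std(np.polyval(k,rs)-xs))
for im in(t,t1): fit(im,list(range(165,182)),161.7,0,.36,True)
fit(t,list(range(165,184)),168.3-.5,0,.38,False)
E
```

```text
0.66 slot 0.337422524228334 arm 0.3564762128491146
0.68 slot 0.34916961870967755 arm 0.3689894652824244
0.7 slot 0.3615968775321833 arm 0.3822172245175333
0.72 slot 0.3747760971424827 arm 0.39623405342983853
0.74 slot 0.3887893262286806 arm 0.41112503133624545
slope 0.36583454316792485 res 0.20649805773998348
slope 0.3564195587896766 res 0.2432794374747066
slope 0.36972458598602315 res 0.05704360054892225
```

```bash
python3 -m creep '[{"offset":[30,11,0],"delta_rot":[0,-0.12,-0.13],"gripper":60},{"offset":[30,12,0],"delta_rot":[0,0,0],"gripper":60},{"offset":[30,12,0],"delta_rot":[0,0,0],"gripper":60},{"offset":[30,12,0],"delta_rot":[0.7,0,0],"gripper":60},{"offset":[30,12,0],"delta_rot":[0.7,0,0],"gripper":60},{"offset":[24,11,0],"delta_rot":[0.7,0,0],"gripper":60},{"offset":[0,0,0],"delta_rot":[0.8,0,0],"gripper":60},{"offset":[0,0,0],"delta_rot":[0.8,0,0],"gripper":60},{"offset":[0,0,0],"delta_rot":[0,0,0],"gripper":60}]'
cat >> h.py <<'E'
def to(g):
    s,M=st(); print("tool mm",M.T@(np.array(g)-s["position"])*1000)
E
python3 -c "
from h import *
to([.595,.2497,.260])"
```

```text
t: 14.22
position: [0.5933, 0.2526, 0.32]
eef_rot: [0.708, 0.669, -0.155, -0.163]
contact_force: [-0.5, -0.7, -0.3]
opening: 0.0526
t 14.225 p [0.5933 0.2526 0.32  ] open 0.0526 F [-0.49   -0.6634 -0.3485] M [-0.0686 -0.3986 -0.0251] 
q [-0.2338  0.6538 -0.3021  1.0787 -0.057   1.8192 -0.5726]
[[ 0.0568  0.8974 -0.4376]
 [ 0.9984 -0.0517  0.0236]
 [-0.0015 -0.4382 -0.8989]]
tool mm [-2.7019 27.9825 53.1598]
```

```bash
python3 -m creep '[{"offset":[-1,9,18],"delta_rot":[0,0,0],"gripper":60},{"offset":[-1,9,18],"delta_rot":[0,0,0],"gripper":60},{"offset":[-1,9,18],"delta_rot":[0,0,0],"gripper":60},{"offset":[0,0,0],"delta_rot":[0,0,0],"gripper":60}]'
python3 -c "
from h import *
to([.5604,.2518,.188])"
```

```text
t: 14.72
position: [0.5923, 0.2479, 0.2603]
eef_rot: [0.709, 0.669, -0.155, -0.163]
contact_force: [0.6, -0.0, 0.1]
opening: 0.0526
t 14.725 p [0.5923 0.2479 0.2603] open 0.0526 F [ 0.6411 -0.0492  0.0514] M [-0.1025 -0.3698 -0.0096] 
q [-0.2196  0.6769 -0.3051  1.1707 -0.0431  1.7093 -0.5532]
[[ 0.0572  0.8971 -0.4381]
 [ 0.9984 -0.0522  0.0234]
 [-0.0019 -0.4388 -0.8986]]
tool mm [ 2.1898  2.8623 79.0208]
```

```bash
python3 -m creep '[{"offset":[2,2.8,13],"delta_rot":[0,0,0],"gripper":60},{"offset":[0,0,13],"delta_rot":[0,0,0],"gripper":60},{"offset":[0,0,13],"delta_rot":[0,0,0],"gripper":60},{"offset":[0,0,13],"delta_rot":[0,0,0],"gripper":60},{"offset":[0,0,13],"delta_rot":[0,0,0],"gripper":60},{"offset":[0,0,13],"delta_rot":[0,0,0],"gripper":60},{"offset":[0,0,0],"delta_rot":[0,0,0],"gripper":60},{"offset":[0,0,0],"delta_rot":[0,0,0],"gripper":60}]'
python3 -c "
from h import *
to([.5604,.2518,.188])"
```

```text
t: 15.72
position: [0.5624, 0.2526, 0.1913]
eef_rot: [0.709, 0.669, -0.153, -0.162]
contact_force: [0.1, -0.8, 0.6]
opening: 0.0525
t 15.725 p [0.5624 0.2526 0.1913] open 0.0525 F [ 0.1165 -0.8179  0.5843] M [-0.0587 -0.3511  0.0373] 
q [-0.2174  0.6736 -0.3164  1.3344 -0.0397  1.5446 -0.5547]
[[ 0.0573  0.8988 -0.4346]
 [ 0.9984 -0.0514  0.0253]
 [ 0.0004 -0.4354 -0.9003]]
tool mm [-0.9082 -0.3435  3.8296]
```

```bash
python3 -m creep '[{"offset":[0,0,3],"delta_rot":[0,0,0],"gripper":0},{"offset":[0,0,0],"delta_rot":[0,0,0],"gripper":0},{"offset":[0,0,0],"delta_rot":[0,0,0],"gripper":0},{"offset":[0,0,0],"delta_rot":[0,0,0],"gripper":0},{"offset":[0,0,0],"delta_rot":[0,0,0],"gripper":0},{"offset":[0,0,0],"delta_rot":[0,0,0],"gripper":0}]' 45
cat >> h.py <<'E'
from scipy.optimize import brentq
def ang(u,h,dd=.036):
    s,M=st(); b=s["position"]-dd*M[:,2]; H,w,_=U[u]; e=np.array([np.cos(w),np.sin(w),0])
    x=(b-H)@e; z=b[2]-H[2]; print("bar",b,"ang",np.arctan2(z,-x)-np.arctan2(h,.165),"rad",np.hypot(x,z),"nominal",np.hypot(.165,h))
E
python3 -c "
from h import *
ang('T',.068)"
```

```text
t: 16.48
position: [0.5605, 0.2526, 0.1885]
eef_rot: [0.708, 0.669, -0.154, -0.163]
contact_force: [-2.9, 0.2, 2.0]
opening: 0.0112
t 16.475 p [0.5605 0.2526 0.1885] open 0.0112 F [-2.9027  0.1998  2.0385] M [-0.2107  0.2515  0.1136] 
q [-0.2175  0.6737 -0.317   1.3413 -0.0398  1.5389 -0.5548]
[[ 0.0569  0.8982 -0.4358]
 [ 0.9984 -0.0511  0.0249]
 [ 0.0001 -0.4365 -0.8997]]
bar [0.5762 0.2518 0.2209] ang 0.7282765542368732 rad 0.17884666940600624 nominal 0.17846288129468268
```

```bash
python3 -m creep '[{"offset":[0,-1.4,2.6],"delta_rot":[-0.17,0,0],"gripper":0},{"offset":[0,-1.4,2.6],"delta_rot":[-0.17,0,0],"gripper":0},{"offset":[0,0,0],"delta_rot":[0,0,0],"gripper":0}]' 45
python3 -c "
from h import *
ang('T',.068)"
```

```text
t: 16.85
position: [0.5565, 0.2529, 0.1853]
eef_rot: [0.712, 0.672, -0.141, -0.149]
contact_force: [1.2, -0.1, 4.1]
opening: 0.0108
t 16.85 p [0.5565 0.2529 0.1853] open 0.0108 F [ 1.1846 -0.1266  4.0913] M [-0.103  -0.3007 -0.0155] 
q [-0.2208  0.6457 -0.3182  1.3849 -0.0294  1.4882 -0.5615]
[[ 0.0573  0.9143 -0.401 ]
 [ 0.9984 -0.0522  0.0235]
 [ 0.0005 -0.4017 -0.9158]]
bar [0.571  0.2521 0.2183] ang 0.6957211480634631 rad 0.17881195573109535 nominal 0.17846288129468268
```

```bash
python3 -m creep '[{"offset":[0,0,0],"delta_rot":[0,0,0],"gripper":60},{"offset":[0,0,0],"delta_rot":[0,0,0],"gripper":60},{"offset":[0,0,0],"delta_rot":[0,0,0],"gripper":60},{"offset":[0,0,0],"delta_rot":[0,0,0],"gripper":60},{"offset":[0,0,0],"delta_rot":[0,0,0],"gripper":60},{"offset":[0,0,-16],"delta_rot":[0,0,0],"gripper":60},{"offset":[0,0,-16],"delta_rot":[0,0,0],"gripper":60},{"offset":[0,0,-16],"delta_rot":[0,0,0],"gripper":60},{"offset":[0,0,-16],"delta_rot":[0,0,0],"gripper":60},{"offset":[0,-10,-10],"delta_rot":[-0.8,0,0],"gripper":60},{"offset":[0,-12,-16],"delta_rot":[-0.8,0,0],"gripper":60},{"offset":[0,-12,-16],"delta_rot":[-0.8,0,0],"gripper":60}]'
python3 -m creep '[{"offset":[-40,-10,-5],"delta_rot":[-0.8,0,0],"gripper":60},{"offset":[-60,-10,0],"delta_rot":[-0.7,0,0],"gripper":60},{"offset":[-60,-10,0],"delta_rot":[0,0,0],"gripper":60},{"offset":[-60,0,0],"delta_rot":[0,0,0],"gripper":60},{"offset":[-60,0,0],"delta_rot":[0,0,0],"gripper":60},{"offset":[-30,0,0],"delta_rot":[0,0,0],"gripper":60}]'
python3 - <<'E'
from h import *
st()
i=avg("scene",3);t=avg("top",3);cv2.imwrite("pics/s9.png",i);cv2.imwrite("pics/t9.png",t);zoom(i,280,150,100,80,8,"pics/a9.png");zoom(t,145,150,85,60,9,"pics/c9.png")
E
```

```text
t: 18.35
position: [0.5633, 0.2527, 0.2955]
eef_rot: [0.725, 0.684, -0.055, -0.059]
contact_force: [0.0, 0.5, -0.3]
opening: 0.0526
t: 19.1
position: [0.5159, -0.0593, 0.3025]
eef_rot: [0.729, 0.685, -0.002, -0.002]
contact_force: [0.5, 0.2, 0.3]
opening: 0.0528
t 19.1 p [ 0.5159 -0.0593  0.3025] open 0.0528 F [0.5387 0.1867 0.2734] M [-0.0287  0.0888 -0.031 ] 
q [ 0.1361  0.1421 -0.1594  1.7687  0.0241  1.2388 -0.0915]
[[ 0.0618  0.9981 -0.0061]
 [ 0.9981 -0.0618 -0.0004]
 [-0.0008 -0.006  -1.    ]]
```

View pics/a9.png

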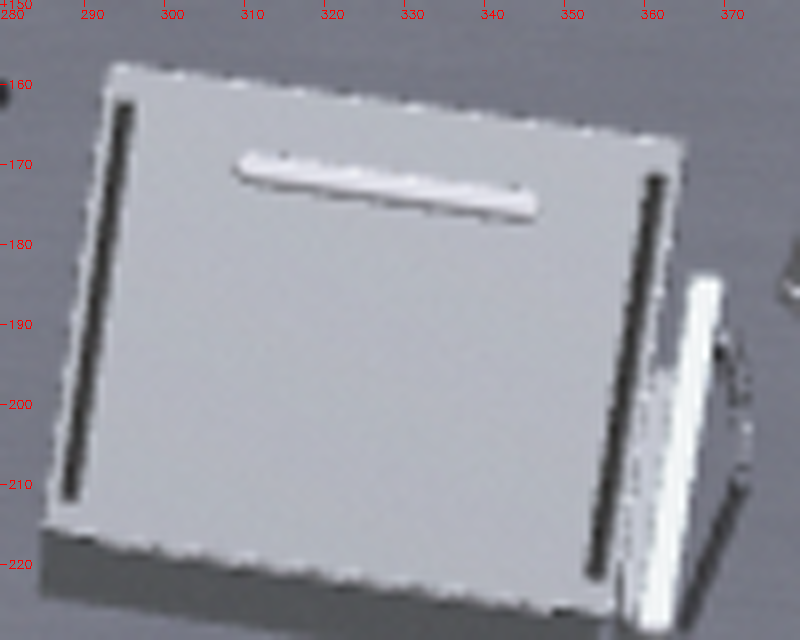

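View pics/c9.png

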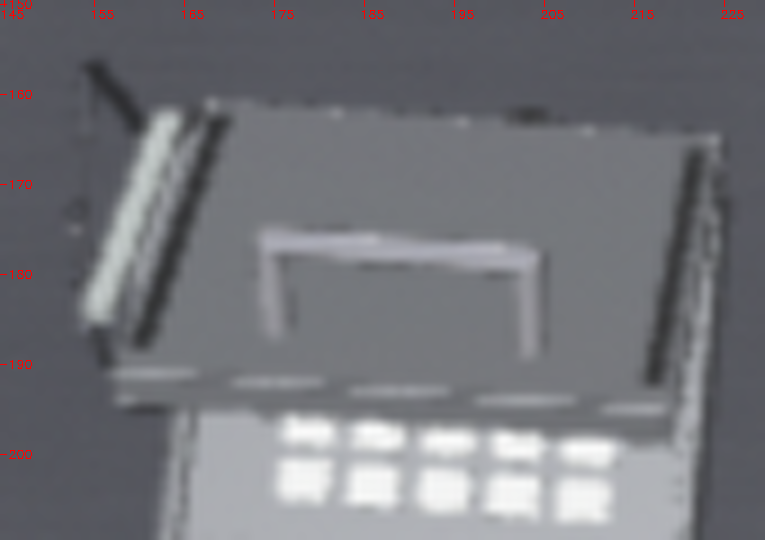

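View pics/t9.png

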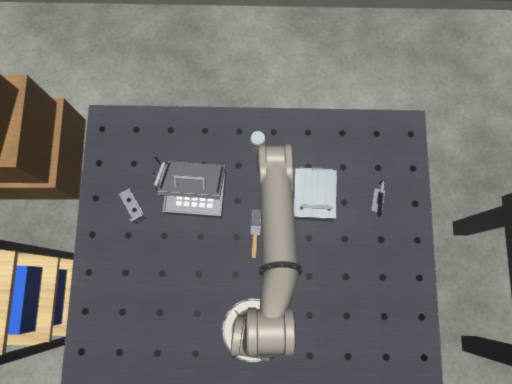

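```bash
python3 -m creep '[{"offset":[-37,-7,0],"delta_rot":[0,0,-0.3],"gripper":60},{"offset":[-37,-7,0],"delta_rot":[0,0,0],"gripper":60},{"offset":[-37,-7,0],"delta_rot":[0,0,0],"gripper":60},{"offset":[-37,-7,0],"delta_rot":[-0.7,0,0],"gripper":60},{"offset":[-37,-7,20],"delta_rot":[-0.7,0,0],"gripper":60},{"offset":[0,0,40],"delta_rot":[0,0,0],"gripper":60},{"offset":[0,0,30],"delta_rot":[0,0,0],"gripper":60},{"offset":[0,0,0],"delta_rot":[0,0,0],"gripper":60}]'
python3 - <<'E'
from h import *
to([.4694,-.2420,.1974])
t9=cv2.imread("pics/t9.png").astype(float)[:,:,1]
def fit(im,rows,u0,sl0,bright,lo):
    xs=[];rs=[]
    for r in rows:
        c=u0-(r-rows[0])*sl0; cols=np.arange(int(round(c-3)),int(round(c+4))); v=im[r,cols]
        w=np.clip(v-lo,0,None) if bright else np.clip(lo-v,0,None)
        xs.append((w*cols).sum()/w.sum());rs.append(r)
    k=np.polyfit(rs,xs,1);print("slope",-k[0],"res",np.std(np.polyval(k,rs)-xs))
fit(t9,list(range(165,183)),162.3,.37,True,130)
fit(t9,list(range(165,186)),167.8,.36,False,80)
fit(cv2.imread("pics/t8.png").astype(float)[:,:,1],list(range(165,185)),167.8,.36,False,80)
E
```

```text
t: 20.4
position: [0.4858, -0.2371, 0.2099]
eef_rot: [0.714, 0.697, 0.048, 0.048]
contact_force: [-0.6, -0.7, 0.8]
opening: 0.0525
t 20.4 p [ 0.4858 -0.2371  0.2099] open 0.0525 F [-0.5702 -0.7377  0.7572] M [-0.0399  0.1163  0.0058] 
q [ 0.3908  0.1724 -0.0219  1.9577 -0.0574  0.8858  0.38  ]
[[ 0.0228  0.9906  0.135 ]
 [ 0.9997 -0.0229 -0.0006]
 [ 0.0025  0.135  -0.9908]]
tool mm [ -5.2826 -17.8374  10.1659]
slope 0.371437781846021 res 0.20093256390516384
slope 0.3477610333672053 res 0.07150745040844525
slope 0.37392555041587666 res 0.0897397191297928
```

```bash
python3 -m creep '[{"offset":[-5,-18,10],"delta_rot":[0,0,0],"gripper":60},{"offset":[0,0,15],"delta_rot":[0,0,0],"gripper":60},{"offset":[0,0,15],"delta_rot":[0,0,0],"gripper":60},{"offset":[0,0,15],"delta_rot":[0,0,0],"gripper":60},{"offset":[0,0,0],"delta_rot":[0,0,0],"gripper":60}]'
python3 - <<'E'
from h import *
to([.4828,-.2426,.1084])
i=get_image("scene")[:,:,::-1];zoom(i,145,120,85,85,7,"pics/b5.png")
E
```

```text
t: 21.02
position: [0.4758, -0.2434, 0.1534]
eef_rot: [0.714, 0.697, 0.048, 0.049]
contact_force: [-1.5, -0.2, -0.8]
opening: 0.0528
t 21.025 p [ 0.4758 -0.2434  0.1534] open 0.0528 F [-1.461  -0.1919 -0.8352] M [-0.0294  0.2004 -0.0192] 
q [ 0.4075  0.2286 -0.0196  2.0334 -0.0666  0.7529  0.4093]
[[ 0.0249  0.9903  0.1368]
 [ 0.9997 -0.0249 -0.002 ]
 [ 0.0014  0.1368 -0.9906]]
tool mm [ 0.9066  0.754  45.5188]
```

View pics/b5.png

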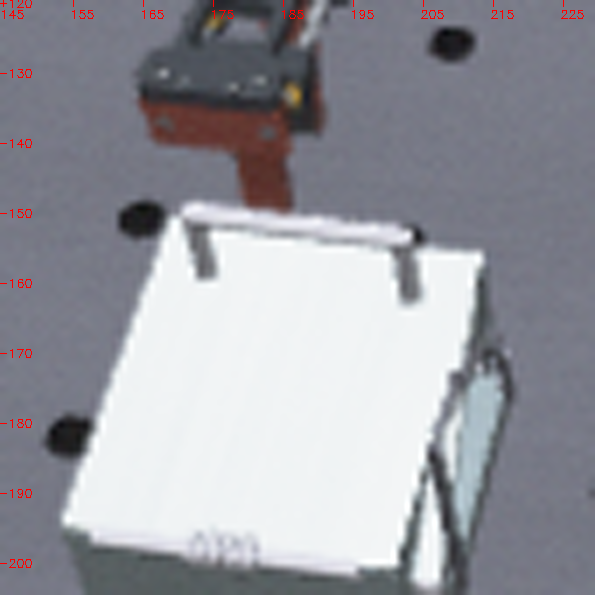

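```bash
python3 - <<'E'
from h import *
s,M=st()
for l in([0,.027,0],[0,.04,0],[0,.027,-.017],[0,.04,-.017],[0,-.04,-.017],[0,0,-.017]): print(l,proj("scene",s["position"]+M@np.array(l)))
print(proj("scene",np.array([.4774,-.2424,.1447])))
E
```

```text
t 21.075 p [ 0.4761 -0.2438  0.1542] open 0.053 F [0.1034 0.4238 0.821 ] M [-0.034   0.1506  0.0097] 
q [ 0.4076  0.2276 -0.0194  2.0327 -0.0667  0.7534  0.4094]
[[ 0.0253  0.9901  0.1379]
 [ 0.9997 -0.0251 -0.0026]
 [ 0.0009  0.138  -0.9904]]
[0, 0.027, 0] [[184.4297 154.3937]]
[0, 0.04, 0] [[183.4368 156.8983]]
[0, 0.027, -0.017] [[183.8735 150.8009]]
[0, 0.04, -0.017] [[182.869 153.305]]
[0, -0.04, -0.017] [[188.8675 138.3523]]
[0, 0, -0.017] [[185.9223 145.6938]]
[[187.1322 151.3126]]
```

```bash
python3 -m creep '[{"offset":[1,0.5,16],"delta_rot":[0,0,0],"gripper":60},{"offset":[0,0,16],"delta_rot":[0,0,0],"gripper":60},{"offset":[0,0,15],"delta_rot":[0,0,0],"gripper":60},{"offset":[0,0,0],"delta_rot":[0,0,0],"gripper":60},{"offset":[0,0,0],"delta_rot":[0,0,0],"gripper":0},{"offset":[0,0,0],"delta_rot":[0,0,0],"gripper":0},{"offset":[0,0,0],"delta_rot":[0,0,0],"gripper":0},{"offset":[0,0,0],"delta_rot":[0,0,0],"gripper":0},{"offset":[0,0,0],"delta_rot":[0,0,0],"gripper":0},{"offset":[0,0,0],"delta_rot":[0,0,0],"gripper":0},{"offset":[0,0,0],"delta_rot":[0,0,0],"gripper":0}]' 50
python3 -c "
from h import *
ang('B',.054)"
```

```text
t: 22.45
position: [0.4847, -0.2434, 0.1089]
eef_rot: [0.714, 0.696, 0.05, 0.051]
contact_force: [4.0, -0.9, -2.7]
opening: 0.0109
t 22.45 p [ 0.4847 -0.2434  0.1089] open 0.0109 F [ 3.9886 -0.9213 -2.6692] M [-0.1294 -0.8723 -0.054 ] 
q [ 0.4043  0.3004 -0.0244  2.0605 -0.0695  0.6484  0.4086]
[[ 0.0255  0.9896  0.1417]
 [ 0.9997 -0.0252 -0.0039]
 [-0.0003  0.1418 -0.9899]]
bar [ 0.4796 -0.2433  0.1446] ang 0.005902607050885189 rad 0.17230532842904714 nominal 0.17361163555476344
```

```bash
python3 -m creep '[{"offset":[0,2.3,-8.1],"delta_rot":[0.5,0,0],"gripper":0},{"offset":[0,2.3,-8.1],"delta_rot":[0.5,0,0],"gripper":0},{"offset":[0,2.3,-8.1],"delta_rot":[0.5,0,0],"gripper":0},{"offset":[0,2.3,-8.1],"delta_rot":[0.5,0,0],"gripper":0},{"offset":[0,2.3,-8.1],"delta_rot":[0.5,0,0],"gripper":0},{"offset":[0,2.3,-8.1],"delta_rot":[0.5,0,0],"gripper":0}]' 55
python3 -c "
from h import *
ang('B',.054)"
```

```text
t: 23.2
position: [0.497, -0.2438, 0.1562]
eef_rot: [0.713, 0.695, -0.061, -0.063]
contact_force: [6.6, -1.8, -10.6]
opening: 0.0103
t 23.2 p [ 0.497  -0.2438  0.1562] open 0.0103 F [  6.587   -1.8105 -10.6136] M [-0.5344 -1.8617  0.0558] 
q [0.2891 0.4172 0.0286 1.7588 0.0425 1.1342 0.2692]
[[ 0.0257  0.9843 -0.1744]
 [ 0.9997 -0.0253  0.0044]
 [-0.0001 -0.1745 -0.9847]]
bar [ 0.5033 -0.244   0.1916] ang 0.3124662394697697 rad 0.1727458199510884 nominal 0.17361163555476344
```

```bash
python3 -m creep '[{"offset":[0,2.3,-8.1],"delta_rot":[0.5,0,0],"gripper":0},{"offset":[0,2.3,-8.1],"delta_rot":[0.5,0,0],"gripper":0},{"offset":[0,2.3,-8.1],"delta_rot":[0.5,0,0],"gripper":0},{"offset":[0,2.3,-8.1],"delta_rot":[0.5,0,0],"gripper":0},{"offset":[0,2.3,-8.1],"delta_rot":[0.5,0,0],"gripper":0},{"offset":[0,2.3,-8.1],"delta_rot":[0.5,0,0],"gripper":0},{"offset":[0,0,0],"delta_rot":[0,0,0],"gripper":0},{"offset":[0,0,0],"delta_rot":[0,0,0],"gripper":0}]' 55
python3 - <<'E'
from h import *
ang('B',.054)
i=avg("scene",3);t=avg("top",3);cv2.imwrite("pics/s10.png",i);cv2.imwrite("pics/t10.png",t)
zoom(i,145,135,85,85,7,"pics/b10.png");zoom(t,275,150,75,65,9,"pics/d10.png")
E
```

```text
t: 24.2
position: [0.5234, -0.2447, 0.1977]
eef_rot: [0.695, 0.677, -0.169, -0.173]
contact_force: [-1.1, -2.8, -8.7]
opening: 0.0107
t 24.2 p [ 0.5234 -0.2447  0.1977] open 0.0107 F [-1.0615 -2.8312 -8.6716] M [-0.4741 -1.3447  0.1941] 
q [0.2223 0.6142 0.0598 1.4239 0.0832 1.5793 0.2338]
[[ 0.0263  0.8826 -0.4695]
 [ 0.9997 -0.0231  0.0126]
 [ 0.0003 -0.4696 -0.8829]]
bar [ 0.5403 -0.2451  0.2295] ang 0.619803286579663 rad 0.17323999669972914 nominal 0.17361163555476344
```

View pics/b10.png

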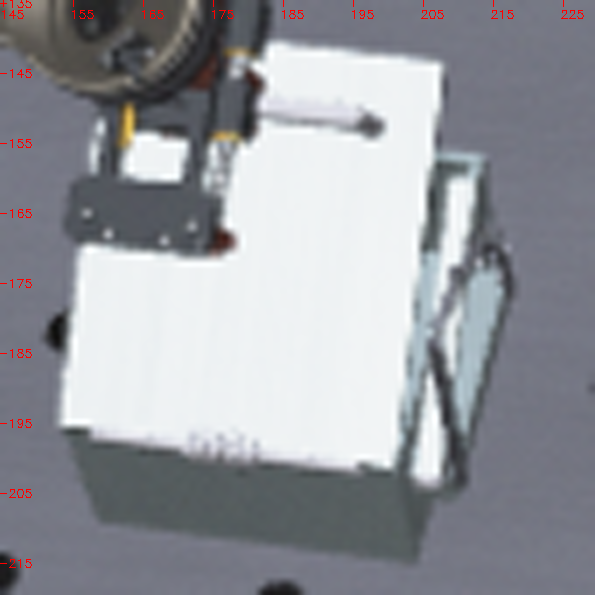

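View pics/d10.png

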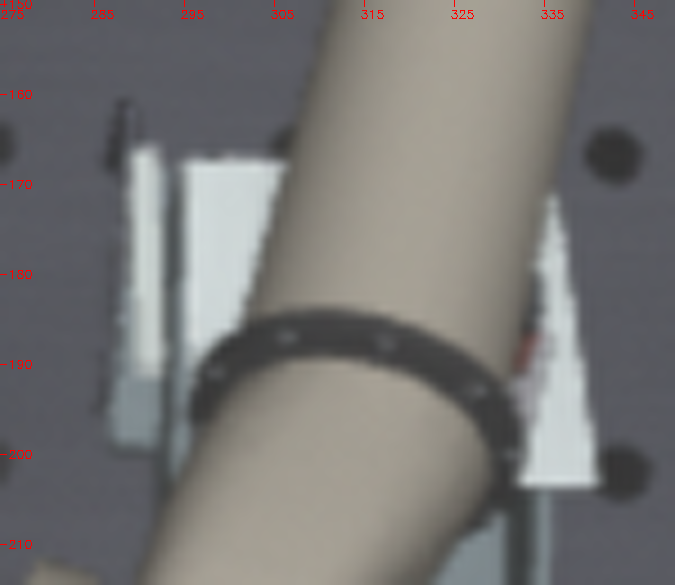

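```bash
python3 - <<'E'
from h import *
from scipy.ndimage import map_coordinates
w=-.03;ex=np.array([np.cos(w),np.sin(w),0]);H=U["B"][0]
s=cv2.imread("pics/s10.png").astype(float);t=cv2.imread("pics/t10.png").astype(float);t1=cv2.imread("pics/t1.png").astype(float)
def prof(im,c0,r0,c1,r1,n): 
    k=np.linspace(0,1,n);print(" ".join(f"{r0+(r1-r0)*x:.1f}:{y:.0f}" for x,y in zip(k,map_coordinates(im[:,:,1],[r0+(r1-r0)*k,c0+(c1-c0)*k],order=1))))
prof(s,210.6,155,210,166,23)
prof(s,206,196,205.5,208,25)
for c in(290,290.7,291.4): prof(t,c,186,c+.1,196,21)
prof(t,290,162,290.2,170,17)
prof(t,337,198,337,208,21)
for ts,tt in(((210.6,160.0),(291,190)),((210.6,160.0),(291,191.5))):
    A,r=tri(ts,tt);d=A-H;x=d@ex;print(A,r,"x",x,"z",d[2],"ang",np.arctan2(d[2],-x),np.hypot(x,d[2]))
for th in(.6,.62,.64,.66): print(th,[proj("top",pt("B",th,.2,-.085,h))[0] for h in(0,.006)],[proj("scene",pt("B",th,.2,.085,h))[0] for h in(0,.006)])
E
```

```text
155.0:120 155.5:127 156.0:136 156.5:162 157.0:188 157.5:156 158.0:123 158.5:120 159.0:117 159.5:158 160.0:200 160.5:221 161.0:242 161.5:242 162.0:242 162.5:242 163.0:242 163.5:242 164.0:242 164.5:242 165.0:242 165.5:242 166.0:243
196.0:243 196.5:242 197.0:242 197.5:242 198.0:243 198.5:243 199.0:243 199.5:242 200.0:242 200.5:242 201.0:242 201.5:241 202.0:240 202.5:224 203.0:207 203.5:175 204.0:142 204.5:117 205.0:92 205.5:91 206.0:89 206.5:89 207.0:89 207.5:90 208.0:91
186.0:182 186.5:182 187.0:182 187.5:183 188.0:183 188.5:182 189.0:181 189.5:174 190.0:167 190.5:164 191.0:162 191.5:152 192.0:142 192.5:140 193.0:139 193.5:139 194.0:139 194.5:139 195.0:140 195.5:140 196.0:141
186.0:197 186.5:197 187.0:197 187.5:197 188.0:197 188.5:197 189.0:196 189.5:188 190.0:181 190.5:175 191.0:168 191.5:155 192.0:142 192.5:140 193.0:138 193.5:138 194.0:137 194.5:138 195.0:138 195.5:139 196.0:139
186.0:198 186.5:197 187.0:197 187.5:198 188.0:198 188.5:198 189.0:197 189.5:189 190.0:181 190.5:174 191.0:167 191.5:152 192.0:136 192.5:134 193.0:132 193.5:131 194.0:131 194.5:131 195.0:132 195.5:132 196.0:1
[... 523 characters left out ...]
76212386 0.14402281046595852
[ 0.5295 -0.1424  0.1746] [np.float64(0.0018296735703556006), np.float64(0.00182967357035565)] x -0.11658418631577191 z 0.0846415919868807 ang 0.6279716220490323 0.1440696761743574
0.6 [array([340.7135, 204.6895]), array([340.9629, 203.5825])] [array([208.7977, 143.4057]), array([208.4321, 143.1999])]
0.62 [array([340.8786, 203.9446]), array([341.1255, 202.8117])] [array([208.5529, 143.2803]), array([208.181 , 143.1083])]
0.64 [array([341.042 , 203.1826]), array([341.2864, 202.0243])] [array([208.3039, 143.1775]), array([207.9258, 143.0396])]
0.66 [array([341.2037, 202.4038]), array([341.4454, 201.2204])] [array([208.0508, 143.0974]), array([207.6666, 142.9941])]
```

```bash
python3 -m creep '[{"offset":[0,0.8,-2.6],"delta_rot":[0.16,0,0],"gripper":0},{"offset":[0,0.7,-2.6],"delta_rot":[0.16,0,0],"gripper":0},{"offset":[0,0,0],"delta_rot":[0,0,0],"gripper":0},{"offset":[0,0,0],"delta_rot":[0,0,0],"gripper":0}]' 55
python3 - <<'E'
from h import *
from scipy.ndimage import map_coordinates
ang('B',.054)
s=avg("scene",3);t=avg("top",3);cv2.imwrite("pics/s11.png",s);cv2.imwrite("pics/t11.png",t)
zoom(s,145,135,85,85,7,"pics/b11.png");zoom(t,275,150,75,65,9,"pics/d11.png")
def prof(im,c0,r0,c1,r1,n): 
    k=np.linspace(0,1,n);print(" ".join(f"{r0+(r1-r0)*x:.1f}:{y:.0f}" for x,y in zip(k,map_coordinates(im[:,:,1].astype(float),[r0+(r1-r0)*k,c0+(c1-c0)*k],order=1))))
for c in(334,337,340):prof(t,c,198,c,206,17)
prof(t,291,186,291,194,17)
for th in(.62,.64,.66,.68): print(th,[proj("top",pt("B",th,.2,y,0))[0] for y in(-.085,-.07)])
E
```

```text
t: 25.0
position: [0.5282, -0.2448, 0.2026]
eef_rot: [0.692, 0.674, -0.18, -0.185]
contact_force: [2.6, -4.5, -13.9]
opening: 0.011
t 25.0 p [ 0.5282 -0.2448  0.2026] open 0.011 F [  2.6095  -4.5389 -13.8561] M [-1.0847 -2.3293  0.5315] 
q [0.216  0.6398 0.0634 1.3819 0.0867 1.6284 0.2334]
[[ 0.0257  0.8664 -0.4987]
 [ 0.9997 -0.0224  0.0126]
 [-0.0002 -0.4988 -0.8667]]
bar [ 0.5461 -0.2453  0.2338] ang 0.6616950878546982 rad 0.17337893304386637 nominal 0.17361163555476344
198.0:209 198.5:210 199.0:210 199.5:210 200.0:209 200.5:207 201.0:205 201.5:184 202.0:164 202.5:136 203.0:108 203.5:104 204.0:100 204.5:100 205.0:100 205.5:100 206.0:100
198.0:208 198.5:208 199.0:208 199.5:208 200.0:209 200.5:210 201.0:212 201.5:210 202.0:208 202.5:161 203.0:114 203.5:102 204.0:91 204.5:90 205.0:90 205.5:91 206.0:92
198.0:191 198.5:192 199.0:193 199.5:194 200.0:194 200.5:196 201.0:199 201.5:197 202.0:195 202.5:150 203.0:105 203.5:96 204.0:86 204.5:88 205.0:90 205.5:90 206.0:90
186.0:203 186.5:204 187.0:204 187.5:204 188.0:203 188.5:202 189.0:201 189.5:193 190.0:185 190.5:178 191.0:171 191.5:157 192.0:143 192.5:140 193.0:137 193.5:137 194.0:137
0.62 [array([340.8786, 203.9446]), array([336.9185, 203.7606])]
0.64 [array([341.042 , 203.1826]), array([337.0758, 202.9984])]
0.66 [array([341.2037, 202.4038]), array([337.2314, 202.2194])]
0.68 [array([341.3635, 201.6084]), array([337.3854, 201.4238])]
```

View pics/d11.png

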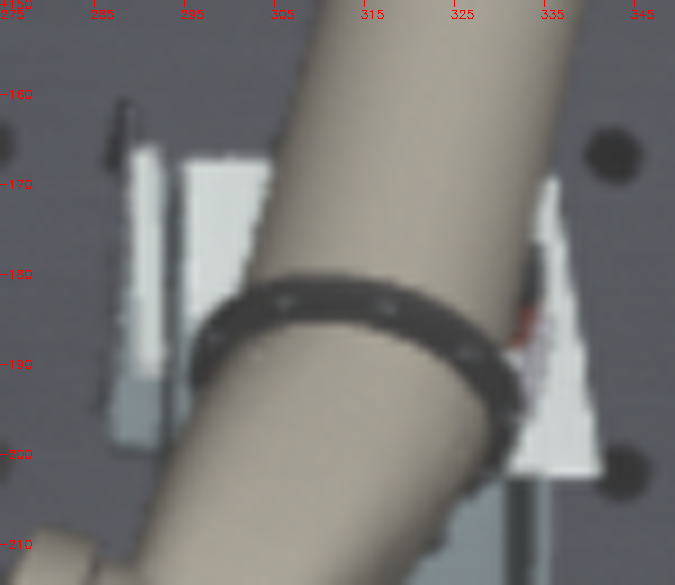

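View pics/b11.png

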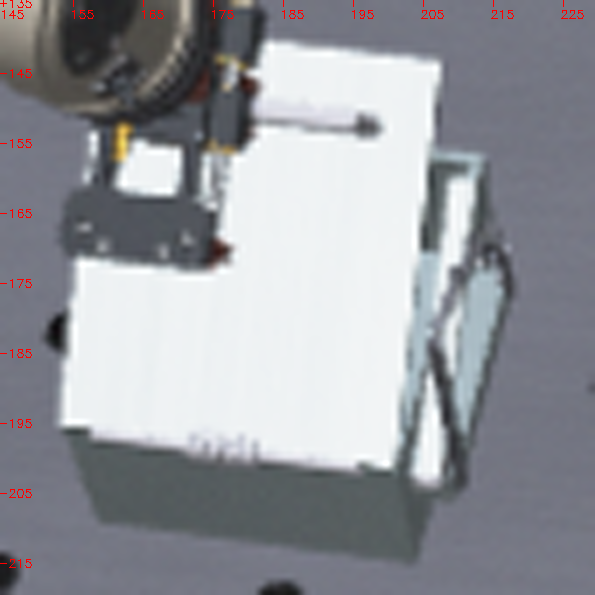

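View pics/s11.png

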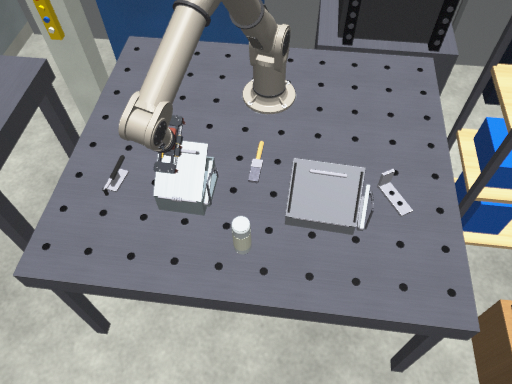

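```bash
python3 -m creep '[{"offset":[0,0,0],"delta_rot":[0,0,0],"gripper":0},{"offset":[0,0,0],"delta_rot":[0,0,0],"gripper":0},{"offset":[0,0,0],"delta_rot":[0,0,0],"gripper":0},{"offset":[0,0,0],"delta_rot":[0,0,0],"gripper":0},{"offset":[0,0,0],"delta_rot":[0,0,0],"gripper":0},{"offset":[0,0,0],"delta_rot":[0,0,0],"gripper":0},{"offset":[0,0,0],"delta_rot":[0,0,0],"gripper":0},{"offset":[0,0,0],"delta_rot":[0,0,0],"gripper":0}]' 55
python3 -c "
from h import *
ang('B',.054)"
```

```text
t: 26.3
position: [0.5282, -0.2448, 0.2026]
eef_rot: [0.692, 0.674, -0.18, -0.185]
contact_force: [1.8, -4.0, -13.4]
opening: 0.0109
t 26.3 p [ 0.5282 -0.2448  0.2026] open 0.0109 F [  1.8427  -4.007  -13.3785] M [-1.1023 -2.4182  0.4936] 
q [0.2161 0.6395 0.0633 1.3822 0.0866 1.628  0.2334]
[[ 0.0257  0.8666 -0.4984]
 [ 0.9997 -0.0224  0.0127]
 [-0.0002 -0.4986 -0.8669]]
bar [ 0.5461 -0.2453  0.2338] ang 0.6615475276546866 rad 0.17339167079774698 nominal 0.17361163555476344
```

Steady and gripped, so I'm handing the job in.

```bash
python3 -c "
from workcell import env
print(env.close_job())"
```

```text
the job is handed in; nothing more can be done
None
```

I raised the display lid to its index arm and released it. I then lifted the cover to its own index arm and handed the job in, still gripping the cover, at about 26 s of the 61 s.

| | Index arm, from images (rad) | Lid or cover, from images (rad) | Lid or cover, from arm pose (rad) |
|---|---|---|---|
| Display | about 0.69 (readings ran 0.66–0.715) | about 0.68–0.69 after release | 0.696 just before release |
| Cover | about 0.655 (0.65–0.66) | 0.652 | 0.662 |

- **Hold on the cover:** over the last second before hand-in the angle stayed at 0.66 rad with a finger opening of 11 mm. The grip was set to 55 N and the wrist force was about 14 N.
- **Missed grasp:** the first close on the display handle missed. In the images the fingertips sat about 17 mm short of the reported TCP. I went 19 mm deeper and measured from there.
- **Display reset:** I first left the display at about 0.725 rad, too high. I gripped it again and lowered it before touching the cover.
- **Near a joint limit:** joint 6 briefly reached 1.915 rad, against its limit of 1.92, while backing off the display.
- **Cross-checks:** arm pose and images differed by about 0.01 rad. In the last images neither index arm had visibly moved and the loose things looked undisturbed.

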